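# Unstack the lids and close the four stoneware jars

### The arm

A 7-joint arm with a two-finger parallel gripper is mounted at the origin on the work surface. World frame = base frame: x ahead of the robot, y to its left, z up, the work surface at z = 0. Lengths are in m, angles in rad, forces in N, time in s.
With the tool pointing down it reaches from about 0.425 to 0.925 m from the base axis. Payload 6.8 kg.
Tool frame: the origin (TCP) lies on the centre line of the jaws, within the pads' length; the fingertips stand 25 mm ahead of it and the grasp point (between the pads) lies 6 mm ahead of it; z points along the fingers, y is the direction in which the jaws open and shut (so a half turn about z gives the same grasp; the last joint's range is limited). The gripper opens to 85 mm and grips with 20 to 120 N. Pads are 22 mm wide; open, the fingers measure 114 mm over their backs; the gripper's body (76 mm by 85 mm) begins 54 mm behind the grasp point. The pads swing forward as they close: fully open they stand 13 mm farther back than shut.
Start: joints at [-1.368, 0.477, 0.022, 1.555, -0.011, 1.109, -0.083], TCP at [0.206, 0.643, 0.256] pointing down, gripper open.
Joint ranges: [-2.96, 2.96], [-0.34, 2.1], [-1.41, 1.46], [0.24, 2.44], [-1.37, 4.51], [0.17, 1.92], [-2.96, 2.96]. Speed limits (rad/s): [2.39, 2.39, 3.14, 3.14, 3.14, 3.14, 3.14].

### API

Orientations are given as a unit quaternion [w, x, y, z].
In Python, from station import status, cams, order, models gives the robot as it stands.
- The arm moves only by the tool move_arm, never from a script. Its argument "steps" is one flat list of numbers, 7 for each row, row after row: the gripper's target within -1 to 1 (fully open at 1, half-way at 0, shut at -1), then the shift along the world's x, y, z in cm, then the turn, a rotation vector about the world's x, y, z in degrees. A call has 1 to 8 rows; each row shifts and turns the commanded pose from where the row before left it; what a row does not reach is not made up. A row lasts 1/10 s, in which the tool goes at most 50 mm and 8.59 degrees, less where a joint would pass 70% of its speed; a pose out of reach is approached as far as the arm can. A call with a gripper value outside its range is refused whole. The fingers move at their own pace and stop on an object; "newtons" is the grip in N (left out, the last holds). Time passes only in rows, so rows that do not move let the fingers close. It gives the time, the measured TCP pose, the force and the opening at its end, in the units of the state.
- status.get_obs(): the state, without advancing time (a new reading comes with each control period).
- cams.read_camera(name): name is "side" or "top" or "wrist"; returns a dict with "pixels" (384x512x3 uint8, red, green, blue), "mtx" (3x3 intrinsics, pixels), "T" (4x4, takes a point from camera to world coordinates); the wrist camera has in their place "T_tool_cam" (4x4, takes a point from camera to tool coordinates, whose origin is the TCP and whose axes are the flange's). Camera axes: x right, y down, z forward; pixel columns grow to the right and rows downward; lengths in m; the calibration is good to about 2 mm. A picture is of the moment at which its call begins: read the wrist's pose just before it. There is no depth.
- order.hand_in(): hands the job in, once; it reports no verdict.
Trained networks look in the newest picture that a camera, given by its name, has taken for a name from the list of things; names that differ only in an ending like _2 or _b are one class to them, and where a whole thing is asked for, a point or a joint stands for the part that bears it (a point fixed in the world has none). Each returns a list of dicts, best first, with "score" (0 to 1); they miss things now and then, are a little off and sometimes report something else, mostly with a low value. They report only what shows in the picture. A call takes as long as a camera call.
- models.silhouettes(camera, query): "region" (384x512 bool, what is visible of it) and "box" ([centre column, centre row, width, height] in pixels, round what is visible of it).
- models.place_of(camera, query): "position" ([row, column] in pixels: a listed point, or the origin of a listed thing).
The state is a dict: "t": time; "q": joint angles; "joint_vel": joint speeds; "joint_torque": joint torques, N m; "eef_pos": TCP position; "tool_rot": TCP orientation; "contact_force": force on the tool from outside, world axes, zero at the start; "torque": the same for the moment, N m; "gripper_width": opening from 0.0 (shut) to 1.0 (fully open).
Only numpy, scipy, OpenCV 4.12 (cv2) and the standard library are available. Lean on these libraries where they do the work, as an engineer would, in place of code of your own. Each camera call takes 0.05 s, during which the arm holds its last target.

### The job

Close the four open stoneware jars with the wooden lids from the stack: take the lids one at a time from the top, and lay each flat and centred on the jar whose rim is as wide as the lid, so that the mouth is covered, letting go of it before you fetch the next. Set the lids down gently, do not drop them, and do not push the jars about; leave the burner and the dish alone.

Things in the scene. Friction and masses are not known exactly. Their poses are not given: they have to be found in the camera images.
- lid_large_mid (a point): Largest lid: flat round disc of beech wood, 68 mm across and 18 mm thick, flat on both faces, with a darker inset face on top and a dark seal round its lower edge. It is loose. At the start it lies flat in the stack of four lids (at the bottom, on a fixed grey round mat 10 mm thick and 100 mm across). The point is its centre, half-way up (9 mm above its underside); z is its upward axis.
- lid_medium_mid (a point): Second largest lid: flat round disc of beech wood, 56 mm across and 18 mm thick, flat on both faces, with a darker inset face on top and a dark seal round its lower edge. It is loose. At the start it lies flat in the stack of four lids (second from the bottom). The point is its centre, half-way up (9 mm above its underside); z is its upward axis.
- lid_small_mid (a point): Third largest lid: flat round disc of beech wood, 44 mm across and 18 mm thick, flat on both faces, with a darker inset face on top and a dark seal round its lower edge. It is loose. At the start it lies flat in the stack of four lids (third from the bottom). The point is its centre, half-way up (9 mm above its underside); z is its upward axis.
- lid_tiny_mid (a point): Smallest lid: flat round disc of beech wood, 32 mm across and 18 mm thick, flat on both faces, with a darker inset face on top and a dark seal round its lower edge. It is loose. At the start it lies flat in the stack of four lids (on top). The point is its centre, half-way up (9 mm above its underside); z is its upward axis.
- jar_large_rim (a point): Largest jar: white stoneware, standing loose on the bench (0.3 to 0.6 kg), 90 mm tall, body 88 mm across, narrowing in its top 34 mm to a flat rim 68 mm across outside, the same as its own lid, round a dark mouth 48 mm across. The point is the centre of the mouth at the height of the rim's top face, 90 mm above the bench; z is its upward axis.
- jar_medium_rim (a point): Second largest jar: white stoneware, standing loose on the bench (0.3 to 0.6 kg), 84 mm tall, body 78 mm across, narrowing in its top 34 mm to a flat rim 56 mm across outside, the same as its own lid, round a dark mouth 36 mm across. The point is the centre of the mouth at the height of the rim's top face, 84 mm above the bench; z is its upward axis.
- jar_small_rim (a point): Third largest jar: white stoneware, standing loose on the bench (0.3 to 0.6 kg), 78 mm tall, body 68 mm across, narrowing in its top 34 mm to a flat rim 44 mm across outside, the same as its own lid, round a dark mouth 24 mm across. The point is the centre of the mouth at the height of the rim's top face, 78 mm above the bench; z is its upward axis.
- jar_tiny_rim (a point): Smallest jar: white stoneware, standing loose on the bench (0.3 to 0.6 kg), 72 mm tall, body 60 mm across, narrowing in its top 34 mm to a flat rim 32 mm across outside, the same as its own lid, round a dark mouth 12 mm across. The point is the centre of the mouth at the height of the rim's top face, 72 mm above the bench; z is its upward axis.
- burner_mid (a point): Bystander: small laboratory gas burner, loose, round dark steel foot 84 mm across and a brass tube, 130 mm tall; the point is on its axis, 65 mm up. To be left alone.
- dish_mid (a point): Bystander: white porcelain evaporating dish, loose, 84 mm across and 30 mm tall; the point is on its axis, 15 mm up. To be left alone.

How it is judged:
On the way, in this order (a step that is already met when the one before it is completed fails the run):
1. the smallest lid lies flat and centred on its own jar, released (horizontal distance between lid_tiny_mid and jar_tiny_rim below 0.009 m and z of lid_tiny_mid in the frame of jar_tiny_rim between 0.005 and 0.013 m and angle between lid_tiny_mid's own z axis and vertical below 0.08 rad and contact force between the fingers and lid_tiny below 0.1 N), for 0.2 s.
2. the third largest lid lies flat and centred on its own jar, released (horizontal distance between lid_small_mid and jar_small_rim below 0.009 m and z of lid_small_mid in the frame of jar_small_rim between 0.005 and 0.013 m and angle between lid_small_mid's own z axis and vertical below 0.08 rad and contact force between the fingers and lid_small below 0.1 N), for 0.2 s.
3. the second largest lid lies flat and centred on its own jar, released (horizontal distance between lid_medium_mid and jar_medium_rim below 0.009 m and z of lid_medium_mid in the frame of jar_medium_rim between 0.005 and 0.013 m and angle between lid_medium_mid's own z axis and vertical below 0.08 rad and contact force between the fingers and lid_medium below 0.1 N), for 0.2 s.
4. the largest lid lies flat and centred on its own jar, released (horizontal distance between lid_large_mid and jar_large_rim below 0.009 m and z of lid_large_mid in the frame of jar_large_rim between 0.005 and 0.013 m and angle between lid_large_mid's own z axis and vertical below 0.08 rad and contact force between the fingers and lid_large below 0.1 N), for 0.2 s.
At the end, for the whole second after the job is handed in: Every lid lies flat (within 0.08 rad) on the rim of the jar of its own size, its centre within 9 mm of the mouth's centre, released and at rest; every jar stands upright within 30 mm of where it stood (all of step 1 and all of step 2 and all of step 3 and all of step 4 and linear speed of each of lid_large, lid_medium, lid_small, lid_tiny below 0.02 m/s and angle between each of jar_large_rim, jar_medium_rim, jar_small_rim, jar_tiny_rim's own z axis and vertical below 0.08 rad and distance of each of jar_large_rim, jar_medium_rim, jar_small_rim, jar_tiny_rim from where it was at the start of the episode below 0.03 m); the robot touches nothing.
It fails at once if a lid is dropped (it falls freely by more than about 25 mm) ((linear speed of lid_large above 0.7 m/s and contact force between the fingers and lid_large below 0.1 N) or (linear speed of lid_medium above 0.7 m/s and contact force between the fingers and lid_medium below 0.1 N) or (linear speed of lid_small above 0.7 m/s and contact force between the fingers and lid_small below 0.1 N) or (linear speed of lid_tiny above 0.7 m/s and contact force between the fingers and lid_tiny below 0.1 N)).
It fails at once if a lid is tipped on edge or over (angle between any of lid_large_mid, lid_medium_mid, lid_small_mid, lid_tiny_mid's own z axis and vertical above 0.8 rad).
It fails at once if a jar is knocked over or pushed more than 30 mm (distance of any of jar_large_rim, jar_medium_rim, jar_small_rim, jar_tiny_rim from where it was at the start of the episode above 0.03 m).
It fails at once if the burner or the dish is moved more than 20 mm (distance of any of burner_mid, dish_mid from where it was at the start of the episode above 0.02 m).
It also fails if it takes over 112 s, if anything falls off the work surface, if the arm or the gripper's body presses on something with over 40 N, if the wrist force passes 120 N, or if a joint passes its speed limit or range.

## Working session

There is one attempt and no reset: what is moved stays moved. The work goes in short steps, Python scripts to look and compute and a tool call to move; the robot and the scene stay as the last step left them, time stands still between calls to the robot, and variables do not carry over. Pictures are saved under pics/ and viewed, and the job is handed in when it is done.

Besides the shell and the picture viewer there is one more tool, called as name(argument=value, ...) on one line, values as JSON. move_arm: Moves the arm, as the interface text tells. Its arguments: {"type":"object","properties":{"steps":{"type":"array"},"newtons":{"type":"number"}},"required":["steps"]}

```bash
ls; mkdir -p pics; cat > h.py <<'E'
import numpy as np, cv2
from station import status, cams, order, models
def save(name, fn):
    c=cams.read_camera(name); cv2.imwrite('pics/'+fn, c['pixels'][:,:,::-1]); return c
def ray(c,u,v,z,T=None):
    T=np.array(c['T'] if T is None else T); d=np.linalg.inv(np.array(c['mtx']))@np.array([u,v,1.])
    d=T[:3,:3]@d; o=T[:3,3]; s=(z-o[2])/d[2]; return o+s*d
def proj(c,p,T=None):
    T=np.array(c['T'] if T is None else T); q=np.linalg.inv(T)@np.append(p,1.); k=np.array(c['mtx'])@q[:3]; return k[:2]/k[2]
Z=dict(lid_large_mid=.019,lid_medium_mid=.037,lid_small_mid=.055,lid_tiny_mid=.073,jar_large_rim=.09,jar_medium_rim=.084,jar_small_rim=.078,jar_tiny_rim=.072,burner_mid=.065,dish_mid=.015)
E
python3 - <<'E'
from h import *
o=status.get_obs(); print({k:np.round(v,3).tolist() for k,v in o.items()})
for n in ['top','side']:
    c=save(n,n+'0.png')
    print(n,np.round(c['T'],3).tolist(),np.round(c['mtx'],1).tolist())
    for k,z in Z.items():
        for r in models.place_of(n,k)[:2]:
            p=r['position']; print(k,round(r['score'],2),np.round(p,1),np.round(ray(c,p[1],p[0],z),4))
E
```

```text
pics
{'t': 0.0, 'q': [-1.368, 0.478, 0.022, 1.556, -0.011, 1.109, -0.083], 'joint_vel': [0.0, -0.001, 0.001, -0.001, 0.0, -0.002, 0.001], 'joint_torque': [-0.001, -59.645, 1.608, -28.12, 0.013, 0.009, 0.0], 'eef_pos': [0.206, 0.642, 0.255], 'tool_rot': [-0.0, 0.155, 0.988, -0.001], 'contact_force': [0.859, 0.338, -0.692], 'torque': [0.007, -0.04, -0.005], 'gripper_width': 1.0}
top [[-0.011, -0.989, 0.148, 0.412], [-1.0, 0.014, 0.015, -0.02], [-0.017, -0.148, -0.989, 1.166], [0.0, 0.0, 0.0, 1.0]] [[366.3, 0.0, 258.0], [0.0, 366.3, 194.1], [0.0, 0.0, 1.0]]
lid_large_mid 0.6 [180.1 223.1] [0.6308 0.108  0.019 ]
lid_medium_mid 0.64 [178.3 219.9] [0.6332 0.1161 0.037 ]
lid_small_mid 0.4 [177.1 223.8] [0.6333 0.1019 0.055 ]
lid_tiny_mid 0.59 [179.9 221.9] [0.6212 0.1056 0.073 ]
jar_large_rim 0.82 [228.  264.5] [ 0.4728 -0.0218  0.09  ]
jar_large_rim 0.32 [183.6 222.4] [0.6066 0.1021 0.09  ]
jar_medium_rim 0.74 [233.3 197.6] [0.46   0.1756 0.084 ]
jar_medium_rim 0.24 [178.5 221.9] [0.6233 0.1044 0.084 ]
jar_small_rim 0.63 [230.5 314.4] [ 0.4643 -0.1689  0.078 ]
jar_tiny_rim 0.54 [176.1 301.9] [ 0.6295 -0.1375  0.072 ]
burner_mid 0.81 [188.7 378.9] [ 0.5886 -0.3699  0.065 ]
dish_mid 0.84 [195.7 136.1] [0.5849 0.3867 0.015 ]
side [[-0.984, -0.107, 0.143, 0.422], [-0.179, 0.585, -0.791, 0.846], [0.001, -0.804, -0.595, 0.736], [0.0, 0.0, 0.0, 1.0]] [[464.9, 0.0, 258.1], [0.0, 464.9, 190.2], [0.0, 0.0, 1.0]]
lid_large_mid 0.66 [244.5 224. ] [0.6334 0.1079 0.019 ]
lid_medium_mid 0.5 [235.4 225.2] [0.6325 0.0972 0.037 ]
lid_small_mid 0.69 [232.2 224.9] [0.6302 0.1064 0.055 ]
lid_tiny_mid 0.66 [221.9 226.4] [0.6294 0.0924 0.073 ]
jar_large_rim 0.78 [191.4 298.1] [ 0.4854 -0.0246  0.09  ]
jar_medium_rim 0.81 [256.1 296.5] [0.4653 0.1814 0.084 ]
jar_medium_rim 0.59 [224.4 222.5] [0.6323 0.1145 0.084 ]
jar_tiny_rim 0.58 [166.3 242.8] [ 0.6395 -0.1312  0.072 ]
burner_mid 0.85 [126.8 272.9] [ 0.5972 -0.3652  0.065 ]
```

View pics/top0.png

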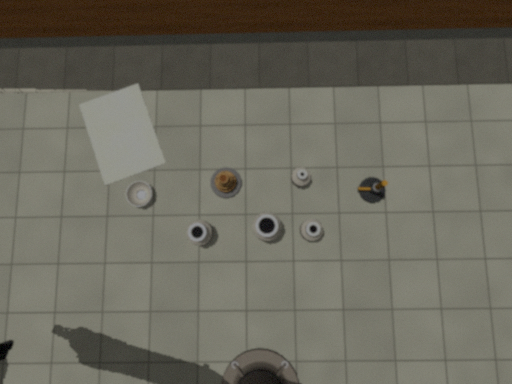

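View pics/side0.png

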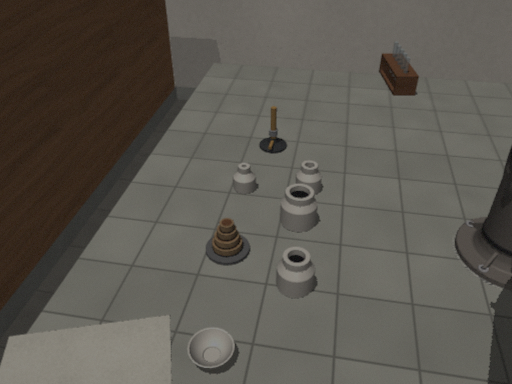

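```bash
python3 - <<'E'
from h import *
cr={'top':[(226,181),(200,233),(267,227),(312,230),(302,177)],'side':[(227,232),(296,260),(299,195),(310,170),(244,172)]}
for n in cr:
    im=cv2.imread(f'pics/{n}0.png'); w=22 if n=='top' else 32
    ts=[cv2.resize(im[y-w:y+w,x-w:x+w],(260,260),interpolation=cv2.INTER_NEAREST) for x,y in cr[n]]
    ts.append(ts[0]*0); cv2.imwrite(f'pics/{n}_crops.png',np.vstack([np.hstack(ts[:3]),np.hstack(ts[3:])]))
E
```

```text
(no output)
```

View pics/top_crops.png

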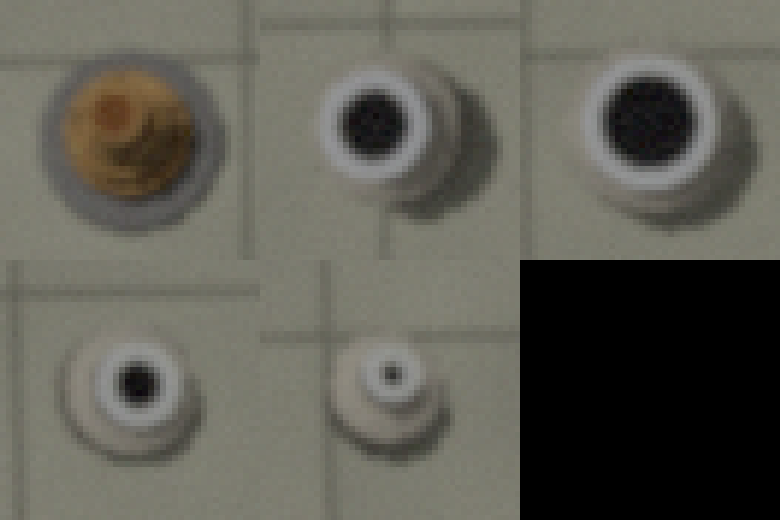

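View pics/side_crops.png

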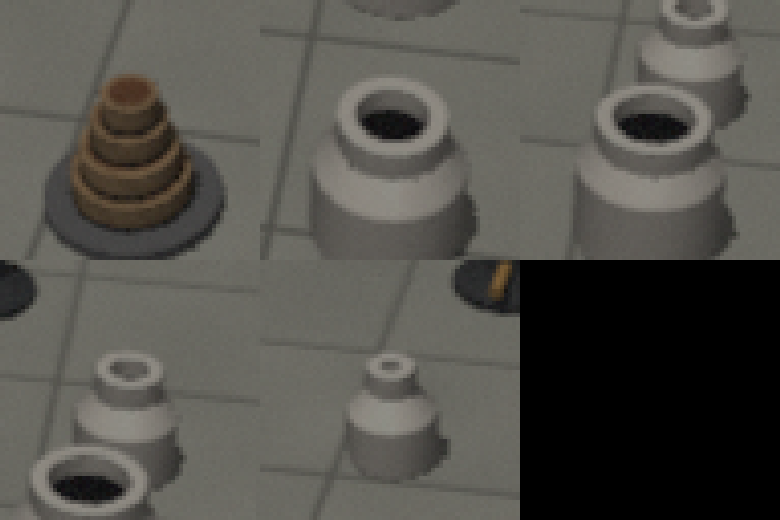

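move_arm(steps=[1,0,0,5,0,0,0,1,0,0,5,0,0,0,1,2.5,-4,2,0,0,0,1,2.5,-4,2,0,0,0,1,2.5,-4,0,0,0,0,1,2.5,-4,0,0,0,0,1,2.5,-4,0,0,0,0,1,2.5,-4,0,0,0,0])

```text
t: 1.9
eef_pos: [0.356, 0.4028, 0.3956]
tool_rot: [0.0, 0.155, 0.988, 0.0]
contact_force: [0.6, 0.5, 0.5]
gripper_width: 0.999
```

move_arm(steps=[1,2.5,-4,0,0,0,0,1,2.5,-4,0,0,0,0,1,2.5,-4,0,0,0,0,1,2.5,-4,0,0,0,0,1,2.5,-4,0,0,0,0,1,2.5,-4,0,0,0,0,1,2,-4,0,0,0,0,1,0,0,0,0,0,0])

```text
t: 2.7
eef_pos: [0.5275, 0.1171, 0.3958]
tool_rot: [0.001, 0.16, 0.987, -0.001]
contact_force: [-0.2, -0.3, -0.5]
gripper_width: 0.996
```

```bash
python3 - <<'E'
from h import *
o=status.get_obs();print(o['eef_pos'],o['tool_rot'])
c=save('wrist','w0.png'); print(np.round(c['T_tool_cam'],3).tolist(),c['mtx'][0])
E
```

```text
[0.5274889  0.11714245 0.39584448] [ 0.00111698  0.16026905  0.98707217 -0.00105472]
[[-0.001, -0.966, -0.26, 0.067], [1.0, -0.001, -0.0, 0.0], [0.0, -0.26, 0.966, -0.118], [0.0, 0.0, 0.0, 1.0]] [299.5934781    0.         254.80409602]
```

View pics/w0.png

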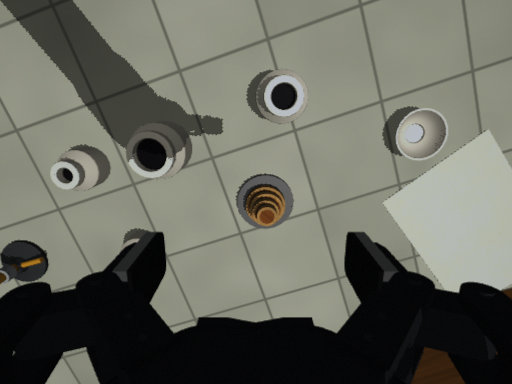

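```bash
cat >> h.py <<'E'
from scipy.spatial.transform import Rotation as Ro
from scipy.ndimage import map_coordinates, gaussian_filter
def TW(c,o):
    q=o['tool_rot']; T=np.eye(4); T[:3,:3]=Ro.from_quat([q[1],q[2],q[3],q[0]]).as_matrix(); T[:3,3]=o['eef_pos']
    return T@np.array(c['T_tool_cam'])
def wrist(fn):
    o=status.get_obs(); c=save('wrist',fn); c=dict(c); c['T']=TW(c,o); return c
def fitc(c,xy0,circs,R=.02):
    """circs: list of (radius,z,sign,weight); sign +1: bright outside"""
    g=gaussian_filter(c['pixels'].astype(float).mean(2),.7)
    a=np.linspace(0,2*np.pi,60,endpoint=False); Ti=np.linalg.inv(c['T']); K=np.array(c['mtx'])
    def px(x,y,z,r):
        P=np.stack([x+r*np.cos(a),y+r*np.sin(a),0*a+z,0*a+1]); q=K@(Ti@P)[:3]; return q[:2]/q[2]
    def sc(x,y):
        s=0
        for r,z,sg,w in circs:
            d=.002
            po=px(x,y,z,r+d);pi=px(x,y,z,r-d)
            v=map_coordinates(g,[po[1],po[0]],order=1,mode='nearest')-map_coordinates(g,[pi[1],pi[0]],order=1,mode='nearest')
            v = np.abs(v) if sg==0 else sg*v
            s+=w*np.clip(v,-15,40).mean()
        return s
    best=(-1e9,)
    for st,RR in((.002,R),(.0005,.002)):
        x0,y0=xy0 if len(best)==1 else best[1:]
        for x in np.arange(x0-RR,x0+RR+1e-9,st):
            for y in np.arange(y0-RR,y0+RR+1e-9,st):
                s=sc(x,y)
                if s>best[0]: best=(s,x,y)
    return best
J={'large':((.475,-.022),.09,.034,.024),'medium':((.463,.178),.084,.028,.018),'small':((.466,-.168),.078,.022,.012),'tiny':((.635,-.135),.072,.016,.006)}
def fitjar(c,k,R=.02):
    xy,z,ro,ri=J[k]; return fitc(c,xy,[(ro,z,-1,1),(ri,z,1,1)],R)
L={'large':(.028,.034),'medium':(.046,.028),'small':(.064,.022),'tiny':(.082,.016)}
def fitlid(c,k,xy,dz=0,R=.015):
    z,r=L[k]; return fitc(c,xy,[(r,z+dz,0,1)],R)
E
cat > m.py <<'E'
from h import *
import sys
c=wrist('w1.png'); cs={'wrist':c}
for n in ['top','side']:
    cs[n]=dict(cams.read_camera(n))
for n,c in cs.items():
    im=c['pixels'][:,:,::-1].copy()
    for k in J:
        b=fitjar(c,k); print(n,'jar',k,np.round(b,4))
        for r in J[k][2:]:
            for a in np.linspace(0,6.28,40): 
                p=proj(c,[b[1]+r*np.cos(a),b[2]+r*np.sin(a),J[k][1]]); cv2.circle(im,(int(round(p[0])),int(round(p[1]))),0,(0,0,255),-1)
    for k in L:
        b=fitlid(c,k,(.63,.105)); print(n,'lid',k,np.round(b,4))
        for a in np.linspace(0,6.28,40): 
            p=proj(c,[b[1]+L[k][1]*np.cos(a),b[2]+L[k][1]*np.sin(a),L[k][0]]); cv2.circle(im,(int(round(p[0])),int(round(p[1]))),0,(0,255,0),-1)
    cv2.imwrite(f'pics/fit_{n}.png',im)
E
python3 m.py
```

```text
wrist jar large [ 6.50514e+01  4.80500e-01 -2.70000e-02]
wrist jar medium [76.2359  0.464   0.1785]
wrist jar small [77.3078  0.469  -0.163 ]
wrist jar tiny [21.4572  0.6135 -0.133 ]
wrist lid large [26.2049  0.624   0.089 ]
wrist lid medium [24.6606  0.625   0.089 ]
wrist lid small [25.0763  0.6315  0.1035]
wrist lid tiny [28.4528  0.619   0.1045]
top jar large [ 4.71807e+01  4.82500e-01 -2.75000e-02]
top jar medium [9.668  0.464  0.1765]
top jar small [55.4529  0.4705 -0.165 ]
top jar tiny [46.0223  0.6375 -0.1375]
top lid large [10.0995  0.6175  0.116 ]
top lid medium [11.1896  0.613   0.1195]
top lid small [7.4069 0.6245 0.1205]
top lid tiny [9.1333 0.6225 0.103 ]
side jar large [ 2.98007e+01  4.82500e-01 -2.45000e-02]
side jar medium [63.4128  0.466   0.1805]
side jar small [37.8472  0.4715 -0.1615]
side jar tiny [36.7003  0.6385 -0.1355]
side lid large [13.6045  0.632   0.0965]
side lid medium [16.6767  0.632   0.0965]
side lid small [17.1229  0.623   0.1215]
side lid tiny [13.3807  0.619   0.118 ]
```

```bash
python3 - <<'E'
from h import *
a=cv2.imread('pics/fit_wrist.png')[160:250,220:320]; b=cv2.imread('pics/fit_side.png')[200:265,190:260]; c=cv2.imread('pics/w1.png')[160:250,220:320]
f=lambda a:cv2.resize(a,(400,360),interpolation=cv2.INTER_NEAREST)
cv2.imwrite('pics/lid1.png',np.hstack([f(a),f(c)]))
E
```

```text
(no output)
```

View pics/lid1.png

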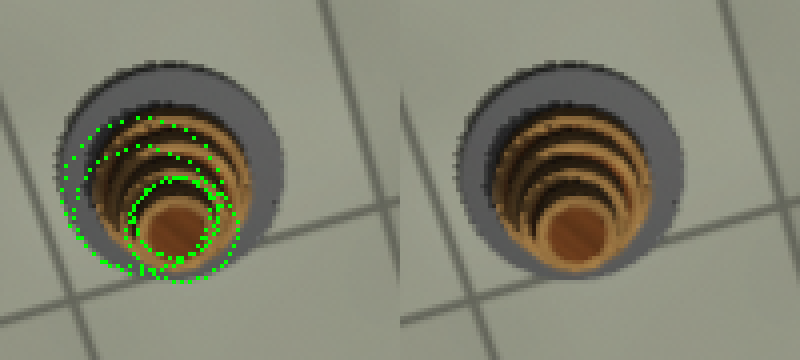

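```bash
python3 - <<'E'
from h import *
c=wrist('w2.png')
print(np.round(ray(c,264.6,218.8,.082),4), 'cam',np.round(c['T'][:3,3],3))
im=c['pixels'].astype(int); 
# tiny inset: red/brown, g/r low
r=(im[:,:,1]/(im[:,:,0]+1)); m=(r<.52)&(im[:,:,0]>60); m[:, :240]=0;m[:,290:]=0;m[:205]=0;m[:235]=m[:235]; m[235:]=0
ys,xs=np.nonzero(m); print(len(xs),xs.mean(),ys.mean(),xs.min(),xs.max(),ys.min(),ys.max()); print(np.round(ray(c,xs.mean(),ys.mean(),.082),4))
# mat ellipse
for k in ['mat']:
    print(np.round(fitc(c,(.63,.105),[(.05,.010,1,1)]),4))
t=dict(cams.read_camera('top')); print('top mat',np.round(fitc(t,(.63,.105),[(.05,.010,1,1)]),4), ray(t,222.6,178.,.082))
s=dict(cams.read_camera('side')); print('side mat',np.round(fitc(s,(.63,.105),[(.05,.010,1,1)]),4), ray(s,227-32+131/260*64,232-32+92/260*64,.082))
for k in L:
  print(k,np.round(proj(c,[.63,.106,L[k][0]]),1))
E
```

```text
[0.625  0.1099 0.082 ] cam [0.461 0.146 0.514]<stdin>:7: RuntimeWarning: Mean of empty slice.
  ret = ret.dtype.type(ret / rcount)
Traceback (most recent call last):
ValueError: zero-size array to reduction operation minimum which has no identity
```

move_arm(steps=[0.2,3,0,-4,0,0,0,0.2,3,0,-4,0,0,0,0.2,3,-0.5,-4,0,0,0,0.2,1,-0.5,-3,0,0,0,0.2,0,0,0,0,0,0,0.2,0,0,0,0,0,0])

```text
t: 3.55
eef_pos: [0.6246, 0.1159, 0.2457]
tool_rot: [-0.001, 0.154, 0.988, -0.0]
contact_force: [0.9, -0.6, -0.2]
gripper_width: 0.595
```

```bash
python3 - <<'E'
from h import *
o=status.get_obs();print(o['eef_pos'],o['tool_rot'],o['gripper_width'])
c=wrist('w3.png')
print('mat',np.round(fitc(c,(.63,.105),[(.05,.010,1,1)]),4))
for k in ['tiny','small']:
  for r in models.place_of('wrist','lid_%s_mid'%k)[:1]: print(k,r['score'],r['position'],ray(c,r['position'][1],r['position'][0],Z['lid_%s_mid'%k]))
t=dict(cams.read_camera('top')); print('top mat',np.round(fitc(t,(.63,.105),[(.05,.010,1,1)]),4), ray(t,222.6,178.,.082))
s=dict(cams.read_camera('side')); print('side mat',np.round(fitc(s,(.63,.105),[(.05,.010,1,1)]),4), ray(s,227-32+131/260*64,232-32+92/260*64,.082))
E
```

```text
[0.6245555  0.11594299 0.24568773] [-5.85178657e-04  1.53999218e-01  9.88070796e-01 -2.94064007e-05] 0.5953819280298894
mat [37.5365  0.626   0.1025]
tiny 0.76 [183.4, 241.4] [0.62803795 0.10077538 0.073     ]
small 0.74 [179.6, 242.7] [0.62864755 0.10119759 0.055     ]
top mat [7.6203 0.6245 0.099 ] [0.62523561 0.10250168 0.082     ]
side mat [21.9698  0.625   0.1105] [0.6242066  0.10474331 0.082     ]
```

View pics/w3.png

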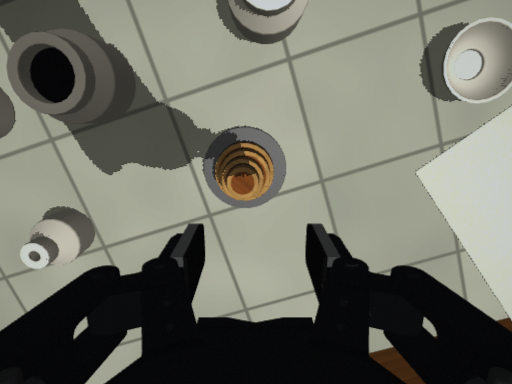

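move_arm(steps=[0.2,0.24,-1.4,-3,0,0,0,0.2,0,0,-4,0,0,0,0.2,0,0,-4,0,0,0,0.2,0,0,0,0,0,0,0.2,0,0,0,0,0,0])

```text
t: 4.3
eef_pos: [0.6278, 0.1009, 0.1367]
tool_rot: [0.0, 0.155, 0.988, 0.0]
contact_force: [0.1, -0.3, 1.0]
gripper_width: 0.598
```

```bash
python3 - <<'E'
from h import *
o=status.get_obs();print(o['eef_pos'],o['tool_rot'],o['gripper_width'])
c=wrist('w4.png')
for k in ['tiny','small']:
  for r in models.place_of('wrist','lid_%s_mid'%k)[:1]: print(k,r['score'],r['position'],ray(c,r['position'][1],r['position'][0],Z['lid_%s_mid'%k]))
E
```

```text
[0.62775702 0.10085911 0.13670799] [1.56466927e-04 1.54641235e-01 9.87970675e-01 9.55579378e-05] 0.5978004893064441
```

View pics/w4.png

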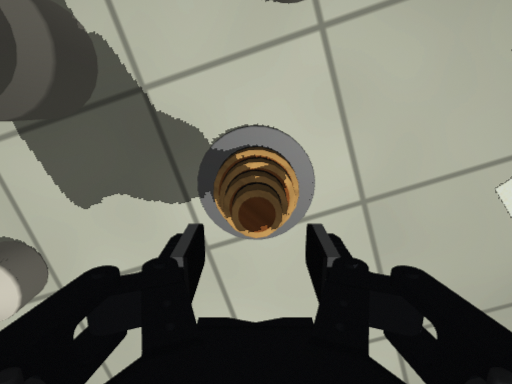

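```bash
python3 - <<'E'
from h import *
c=wrist('w5.png'); print(ray(c,257.5,213.5,.082), c['mtx'][1])
im=c['pixels'][170:260,210:310,::-1]; cv2.imwrite('pics/w5c.png',cv2.resize(im,(600,540),interpolation=cv2.INTER_NEAREST))
E
```

```text
[0.62756311 0.10352242 0.082     ] [  0.         299.5934781  186.73045884]
```

View pics/w5c.png

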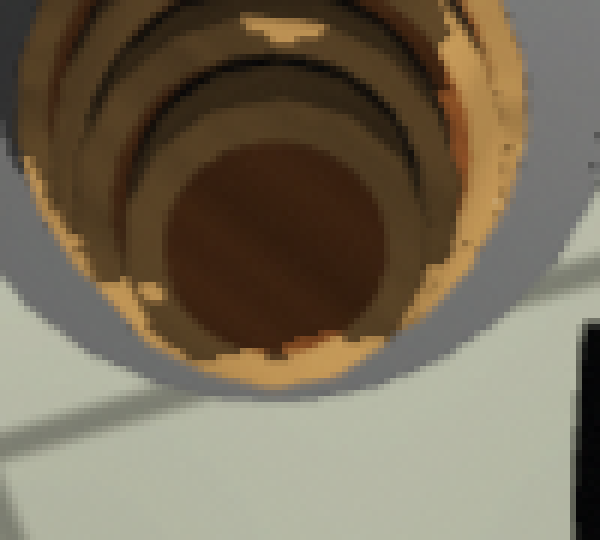

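move_arm(steps=[0.2,0.1,0.1,-2.5,0,0,0,0.2,0,0,-2.0,0,0,0,0.2,0,0,0,0,0,0,0.2,0,0,0,0,0,0])

```text
t: 4.9
eef_pos: [0.6291, 0.1017, 0.0918]
tool_rot: [0.001, 0.155, 0.988, 0.0]
contact_force: [0.0, 0.6, -0.6]
gripper_width: 0.602
```

move_arm(steps=[-0.6,0,0,0,0,0,0,-0.6,0,0,0,0,0,0,-0.6,0,0,0,0,0,0,-0.6,0,0,0,0,0,0,-0.6,0,0,0,0,0,0], newtons=25)

```text
t: 5.4
eef_pos: [0.6297, 0.1018, 0.0924]
tool_rot: [0.001, 0.155, 0.988, 0.001]
contact_force: [-0.8, -0.4, 6.4]
gripper_width: 0.366
```

```bash
python3 - <<'E'
from h import *
o=status.get_obs();print(o['eef_pos'],o['gripper_width'],o['contact_force'])
wrist('w6.png')
E
```

```text
[0.62967741 0.10178237 0.09239751] 0.365642470470452 [-0.76442597 -0.40546012  6.35025648]
```

View pics/w6.png

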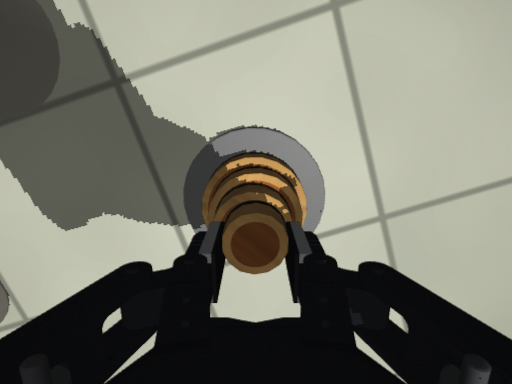

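move_arm(steps=[-0.6,0,0,1,0,0,0,-0.6,0,0,2,0,0,0,-0.6,0,0,4,0,0,0,-0.6,0,0,4,0,0,0,-0.6,0,-2,0,0,0,0,-0.6,0.4,-4,0,0,0,0,-0.6,0.4,-4,0,0,0,0,-0.6,0,-4,0,0,0,0])

```text
t: 6.25
eef_pos: [0.6368, -0.0396, 0.2016]
tool_rot: [0.001, 0.154, 0.988, 0.0]
contact_force: [0.5, -0.5, -0.1]
gripper_width: 0.359
```

move_arm(steps=[-0.6,0,-4,0,0,0,0,-0.6,0,-4,0,0,0,0,-0.6,0,-1.8,0,0,0,0,-0.6,0,0,0,0,0,0,-0.6,0,0,0,0,0,0])

```text
t: 6.75
eef_pos: [0.6367, -0.135, 0.2007]
tool_rot: [0.0, 0.154, 0.988, 0.001]
contact_force: [-0.9, 0.2, -0.3]
gripper_width: 0.362
```

```bash
python3 - <<'E'
from h import *
o=status.get_obs();print(o['eef_pos'],o['gripper_width'],o['contact_force'])
c=wrist('w7.png')
print('tiny jar',np.round(fitjar(c,'tiny'),4)); J['tiny']
for n in ['top','side']:
    d=dict(cams.read_camera(n)); print(n,np.round(fitjar(d,'tiny',.01),4))
E
```

```text
[ 0.63670415 -0.13502687  0.20074359] 0.3620210712064413 [-0.87955404  0.21762553 -0.32253422]
tiny jar [64.6435  0.6375 -0.1375]
top [ 1.1185  0.6255 -0.1465]
side [15.3981  0.639  -0.134 ]
```

View pics/w7.png

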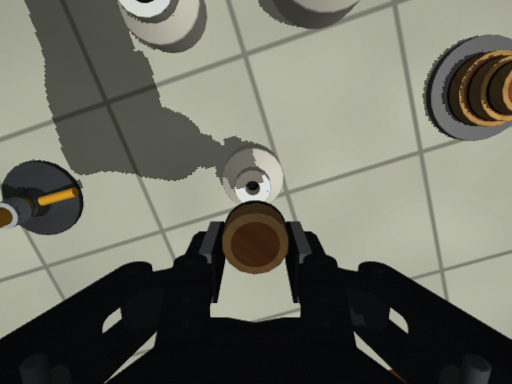

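move_arm(steps=[-0.6,0.1,-0.2,-3,0,0,0,-0.6,0,0,-3,0,0,0,-0.6,0,0,-2.5,0,0,0,-0.6,0,0,-0.5,0,0,0,-0.6,0,0,0,0,0,0,-0.6,0,0,0,0,0,0])

```text
t: 7.5
eef_pos: [0.6385, -0.138, 0.1119]
tool_rot: [0.001, 0.154, 0.988, 0.0]
contact_force: [0.1, -0.4, -1.0]
gripper_width: 0.36
```

```bash
python3 - <<'E'
from h import *
o=status.get_obs();print(o['eef_pos'],o['gripper_width'],o['contact_force'])
c=wrist('w8.png'); print('lid',ray(c,255.2,242,o['eef_pos'][2]-.0104))
save('side','s8.png')
im=cv2.imread('pics/s8.png')[130:230,190:300]; cv2.imwrite('pics/s8c.png',cv2.resize(im,(660,600),interpolation=cv2.INTER_NEAREST))
E
```

```text
[ 0.63848919 -0.13800578  0.11190865] 0.3599355296317712 [ 0.05885772 -0.42336472 -0.95283017]
lid [ 0.63353533 -0.13606198  0.10150865]
```

View pics/w8.png

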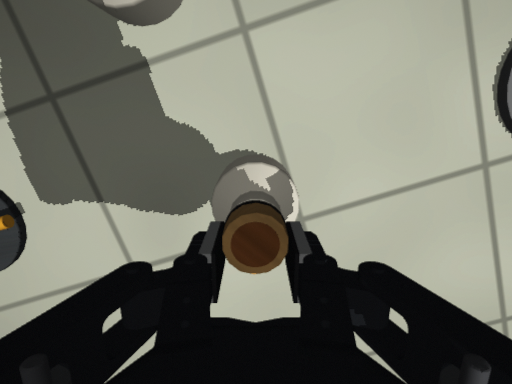

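View pics/s8c.png

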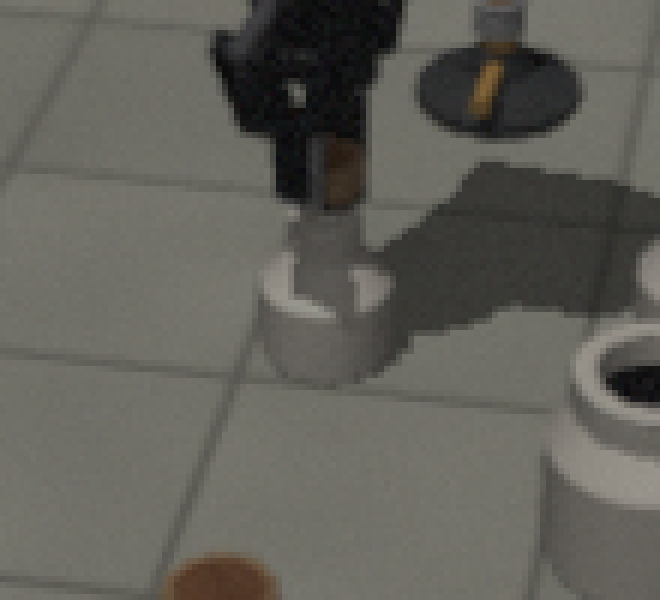

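```bash
python3 - <<'E'
from h import *
P=[]
for i in range(8):
    o=status.get_obs(); P.append(np.r_[o['eef_pos'],o['tool_rot'],o['contact_force']]); c=cams.read_camera('wrist')
P=np.array(P); print(np.round(P[:,:3],4)); print(np.round(P.mean(0),4)); print(np.round(P.std(0),4))
print(status.get_obs()['t'])
E
```

```text
[[ 0.6386 -0.1384  0.1122]
 [ 0.6384 -0.1384  0.1121]
 [ 0.6382 -0.1384  0.1118]
 [ 0.6381 -0.1384  0.1116]
 [ 0.6379 -0.1385  0.1114]
 [ 0.6378 -0.1384  0.1112]
 [ 0.6376 -0.1384  0.1109]
 [ 0.6376 -0.1384  0.1108]]
[ 6.380e-01 -1.384e-01  1.115e-01  8.000e-04  1.548e-01  9.880e-01
  1.000e-04 -1.159e-01  3.230e-02 -2.930e-02]
[3.000e-04 0.000e+00 5.000e-04 4.000e-04 0.000e+00 0.000e+00 0.000e+00
 5.142e-01 3.359e-01 5.907e-01]
8.0
```

move_arm(steps=[-0.6,0.45,0,0,0,0,0,-0.6,0,0,-0.5,0,0,0,-0.6,0,0,0,0,0,0,-0.6,0,0,0,0,0,0,-0.6,0,0,0,0,0,0,-0.6,0,0,0,0,0,0,-0.6,0,0,0,0,0,0])

```text
t: 8.7
eef_pos: [0.642, -0.1384, 0.1057]
tool_rot: [0.0, 0.155, 0.988, 0.0]
contact_force: [0.1, -0.9, 0.5]
gripper_width: 0.362
```

```bash
cat >> h.py <<'E'
def st():
    o=status.get_obs(); print('t',round(o['t'],2),'eef',np.round(o['eef_pos'],4),'w',round(o['gripper_width'],3),'f',np.round(o['contact_force'],1)); return o
def crop(fn,x0,y0,x1,y1,out,W=600):
    im=cv2.imread('pics/'+fn)[y0:y1,x0:x1]; k=W/(x1-x0); cv2.imwrite('pics/'+out,cv2.resize(im,None,fx=k,fy=k,interpolation=cv2.INTER_NEAREST)[:600])
E
python3 - <<'E'
from h import *
o=st(); c=wrist('w9.png'); print('lid',ray(c,255.2,242,o['eef_pos'][2]-.0104))
save('side','s9.png'); crop('w9.png',200,140,310,280,'w9c.png',460); crop('s9.png',200,130,290,200,'s9c.png')
E
```

```text
t 8.7 eef [ 0.642  -0.1384  0.1057] w 0.362 f [ 0.1 -0.9  0.5]
lid [ 0.63704918 -0.136435    0.09525287]
```

View pics/w9c.png

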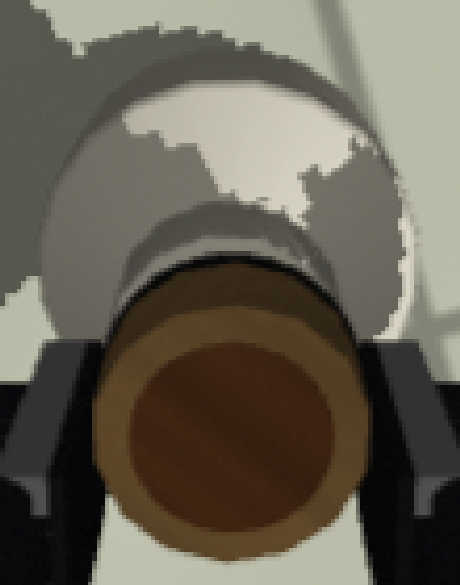

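View pics/s9c.png

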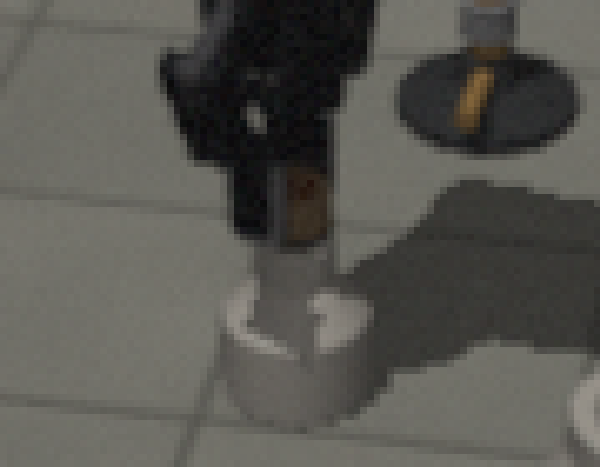

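move_arm(steps=[-0.6,0,0,-0.2,0,0,0,-0.6,0,0,-0.2,0,0,0,-0.6,0,0,0,0,0,0,-0.6,0,0,0,0,0,0,-0.6,0,0,0,0,0,0])

```text
t: 9.3
eef_pos: [0.642, -0.1383, 0.1015]
tool_rot: [-0.0, 0.155, 0.988, 0.0]
contact_force: [0.5, -0.8, -0.3]
gripper_width: 0.36
```

move_arm(steps=[-0.6,0,0,-0.1,0,0,0,-0.6,0,0,0,0,0,0,-0.6,0,0,0,0,0,0])

```text
t: 9.6
eef_pos: [0.642, -0.1384, 0.1005]
tool_rot: [-0.0, 0.155, 0.988, 0.0]
contact_force: [-0.4, -0.4, 0.2]
gripper_width: 0.362
```

```bash
python3 - <<'E'
from h import *
o=st(); c=wrist('w10.png')
save('side','s10.png'); crop('w10.png',200,140,310,280,'w10c.png',460); crop('s10.png',200,130,290,200,'s10c.png')
E
```

```text
t 9.6 eef [ 0.642  -0.1384  0.1005] w 0.362 f [-0.4 -0.4  0.2]
```

View pics/w10c.png

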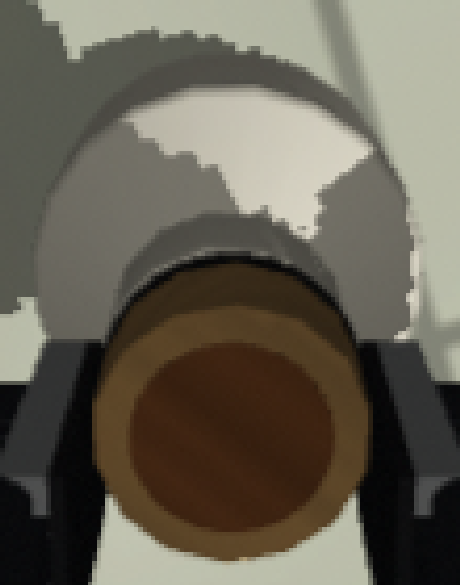

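View pics/s10c.png

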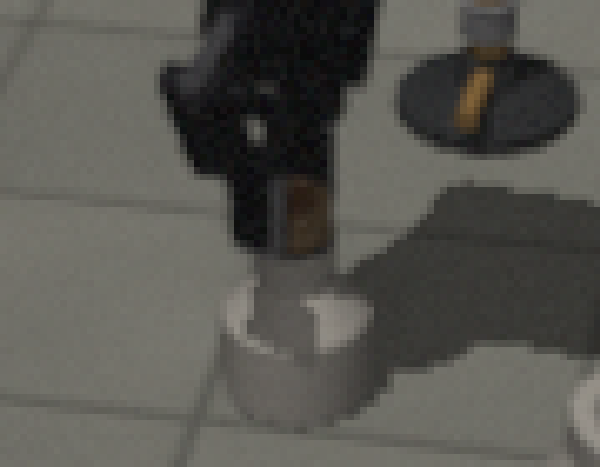

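move_arm(steps=[-0.6,0,0,-0.1,0,0,0,-0.6,0,0,0,0,0,0,-0.6,0,0,0,0,0,0])

```text
t: 10.0
eef_pos: [0.6422, -0.1385, 0.1005]
tool_rot: [0.0, 0.155, 0.988, 0.0]
contact_force: [-2.8, 1.8, 6.0]
gripper_width: 0.363
```

move_arm(steps=[-0.6,0,0,-0.1,0,0,0,-0.6,0,0,0,0,0,0,-0.6,0,0,0,0,0,0])

```text
t: 10.3
eef_pos: [0.6426, -0.1386, 0.1004]
tool_rot: [0.001, 0.155, 0.988, 0.0]
contact_force: [-4.3, 0.1, 12.5]
gripper_width: 0.362
```

move_arm(steps=[-0.6,0,0,0.15,0,0,0,-0.2,0,0,0,0,0,0,0.0,0,0,0,0,0,0,0.2,0,0,0,0,0,0,0.2,0,0,0,0,0,0,0.2,0,0,0,0,0,0])

```text
t: 10.9
eef_pos: [0.6419, -0.1384, 0.0999]
tool_rot: [-0.0, 0.155, 0.988, -0.0]
contact_force: [0.6, -0.1, -1.2]
gripper_width: 0.6
```

```bash
python3 - <<'E'
from h import *
o=st(); c=wrist('w11.png')
save('side','s11.png'); crop('w11.png',180,140,330,280,'w11c.png',500); crop('s11.png',200,130,290,200,'s11c.png')
E
```

```text
t 10.9 eef [ 0.6419 -0.1384  0.0999] w 0.6 f [ 0.6 -0.1 -1.2]
```

View pics/w11c.png

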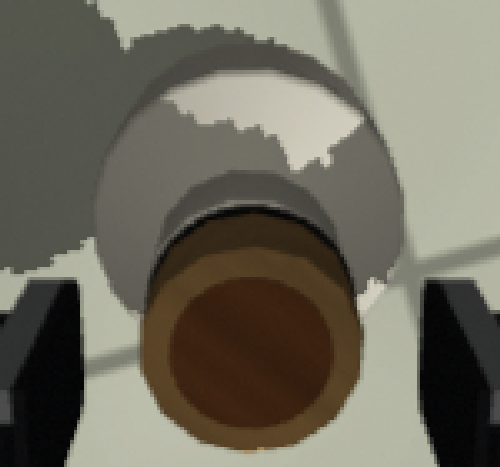

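View pics/s11c.png

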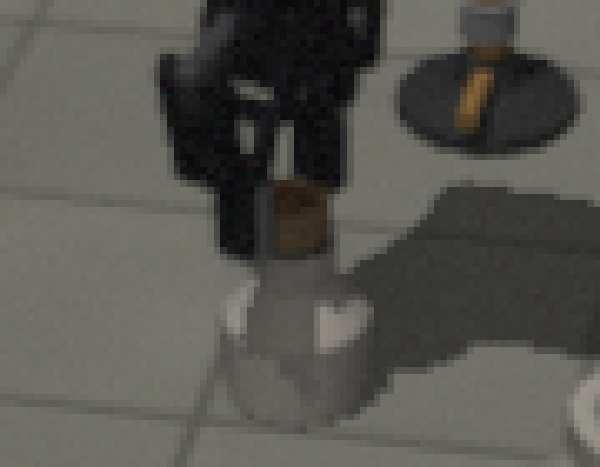

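move_arm(steps=[0.2,0,0,2,0,0,0,0.2,0,0,4,0,0,0,0.3,0,0,4,0,0,0,0.4,0,0,2,0,0,0,0.4,0,0,0,0,0,0,0.4,0,0,0,0,0,0])

```text
t: 11.6
eef_pos: [0.6419, -0.1382, 0.22]
tool_rot: [0.0, 0.155, 0.988, 0.0]
contact_force: [-0.0, -1.0, -0.2]
gripper_width: 0.7
```

```bash
cat >> h.py <<'E'
def edgefit(c,xy,z,r,R=.012,inset=None):
    # signless color-gradient fit with several rings
    return fitc(c,xy,[(r,z,0,1)]+([(inset,z,0,1)] if inset else []),R)
E
python3 - <<'E'
from h import *
o=st(); c=wrist('w12.png')
print('lid',np.round(edgefit(c,(.638,-.137),.090,.016,.01,.012),4))
b=fitc(c,(.638,-.137),[(.030,.038,0,1)],.01);print('body shoulder',np.round(b,4))
s=save('side','s12.png'); print('side lid',np.round(edgefit(s,(.638,-.137),.090,.016,.01,.012),4))
t=cams.read_camera('top'); print('top lid',np.round(edgefit(t,(.638,-.137),.090,.016,.01,.012),4))
crop('w12.png',180,140,330,250,'w12c.png',780)
crop('s12.png',200,130,290,200,'s12c.png')
E
```

```text
t 11.6 eef [ 0.6419 -0.1382  0.22  ] w 0.7 f [-0.  -1.  -0.2]
lid [67.2116  0.6325 -0.1345]
body shoulder [28.6022  0.6375 -0.138 ]
side lid [35.3069  0.6365 -0.1355]
top lid [ 2.3561  0.65   -0.125 ]
```

View pics/w12c.png

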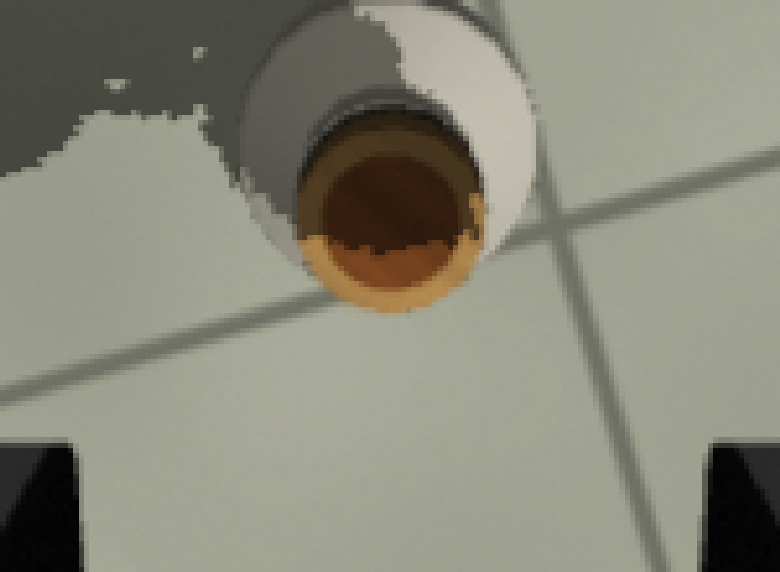

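View pics/s12c.png

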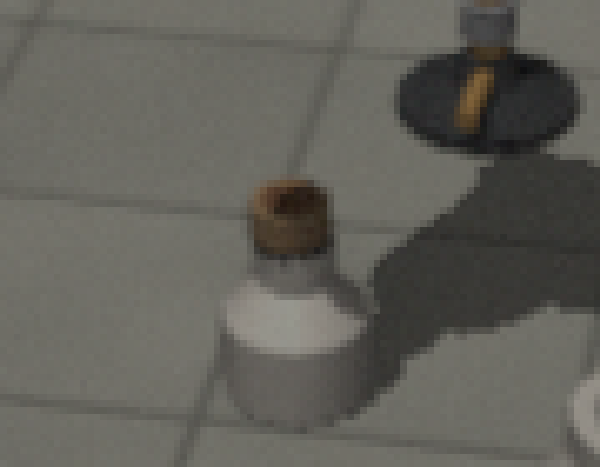

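```bash
python3 - <<'E'
from h import *
o=st(); c=wrist('w13.png')
print(ray(c,255.4,182.5,.090))
im=c['pixels'][:,:,::-1].copy()
for (x,y) in [(.638,-.137),(.6325,-.1345)]:
  for a in np.linspace(0,6.28,60):
    for r,z in((.016,.090),(.016,.072),(.030,.038)):
        p=proj(c,[x+r*np.cos(a),y+r*np.sin(a),z]); im[int(round(p[1])),int(round(p[0]))]=(0,0,255) if x>.635 else (0,255,0)
cv2.imwrite('pics/o13.png',im);crop('o13.png',180,140,330,250,'o13c.png',780)
E
```

```text
t 11.75 eef [ 0.6411 -0.138   0.2184] w 0.7 f [-0.   0.6  0.1]
[ 0.63710759 -0.1361304   0.09      ]
```

View pics/o13c.png

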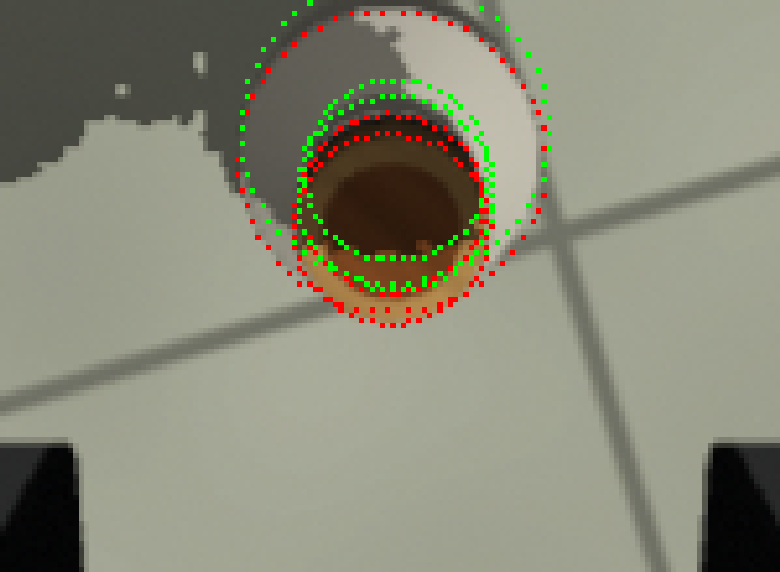

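move_arm(steps=[0.4,0,4,0,0,0,0,0.4,-0.4,4,0,0,0,0,0.4,-0.4,4,0,0,0,0,0.4,-0.4,4,0,0,0,0,0.4,-0.4,4,0,0,0,0,0.4,0,4.1,0,0,0,0,0.4,0,0,0,0,0,0,0.4,0,0,0,0,0,0])

```text
t: 12.6
eef_pos: [0.6254, 0.104, 0.219]
tool_rot: [-0.001, 0.153, 0.988, -0.0]
contact_force: [0.2, -0.8, 0.1]
gripper_width: 0.702
```

```bash
cat >> h.py <<'E'
def over(c,fn,circs,box,out,W=600):
    im=c['pixels'][:,:,::-1].copy()
    for i,(x,y,z,r) in enumerate(circs):
      for a in np.linspace(0,6.28,70):
        p=proj(c,[x+r*np.cos(a),y+r*np.sin(a),z]); u,v=int(round(p[0])),int(round(p[1]))
        if 0<=u<512 and 0<=v<384: im[v,u]=[(0,0,255),(0,255,0),(255,0,0),(255,255,0)][i%4]
    cv2.imwrite('pics/'+fn,im); crop(fn,*box,out,W)
E
python3 - <<'E'
from h import *
for i in range(3): cams.read_camera('top')
o=st(); c=wrist('w14.png')
x,y=.625,.1025
over(c,'o14.png',[(x,y,.064,.022),(x,y,.046,.028),(x,y,.010,.05)],(200,120,330,250),'o14c.png')
for r in models.silhouettes('wrist','lid_small_mid')[:2]: print(r['score'],r['box'],ray(c,r['box'][0],r['box'][1],.060))
for r in models.place_of('wrist','lid_small_mid')[:2]: print(r, ray(c,r['position'][1],r['position'][0],.055))
E
```

```text
t 12.75 eef [0.6259 0.1005 0.2197] w 0.7 f [-0.1 -0.4 -1. ]
0.83 [254.7, 178.3, 45.3, 48.0] [0.62561236 0.10044084 0.06      ]
{'position': [178.1, 255.0], 'score': 0.97} [0.6266477  0.10040065 0.055     ]
```

View pics/o14c.png

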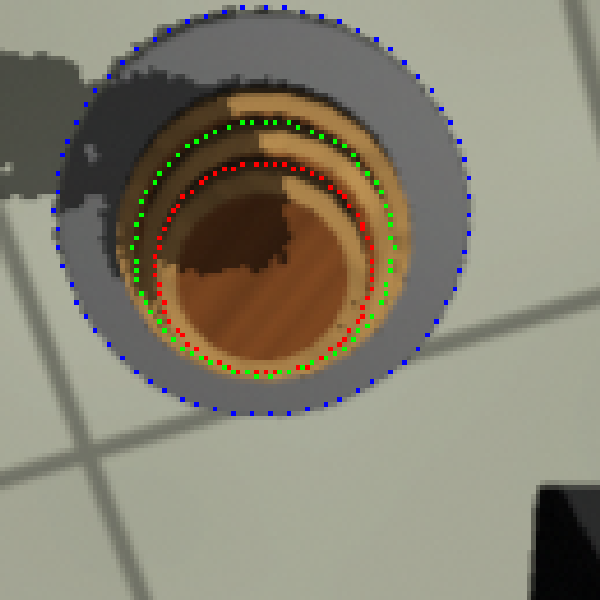

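move_arm(steps=[0.4,0,0.2,-4,0,0,0,0.4,0,0,-4,0,0,0,0.4,0,0,-3,0,0,0,0.4,0,0,-2,0,0,0,0.4,0,0,-1,0,0,0,0.4,0,0,0,0,0,0,0.4,0,0,0,0,0,0,0.4,0,0,0,0,0,0])

```text
t: 13.7
eef_pos: [0.627, 0.1046, 0.0815]
tool_rot: [0.001, 0.155, 0.988, 0.001]
contact_force: [-0.1, -1.0, -0.6]
gripper_width: 0.695
```

```bash
python3 - <<'E'
from h import *
o=st(); c=wrist('w15.png'); save('side','s15.png'); crop('s15.png',180,190,280,270,'s15c.png')
x,y=.6258,.1023
over(c,'o15.png',[(x,y,.064,.022),(x,y,.046,.028)],(180,140,340,280),'o15c.png')
E
```

```text
t 13.7 eef [0.627  0.1046 0.0815] w 0.695 f [-0.1 -1.  -0.6]
```

View pics/o15c.png

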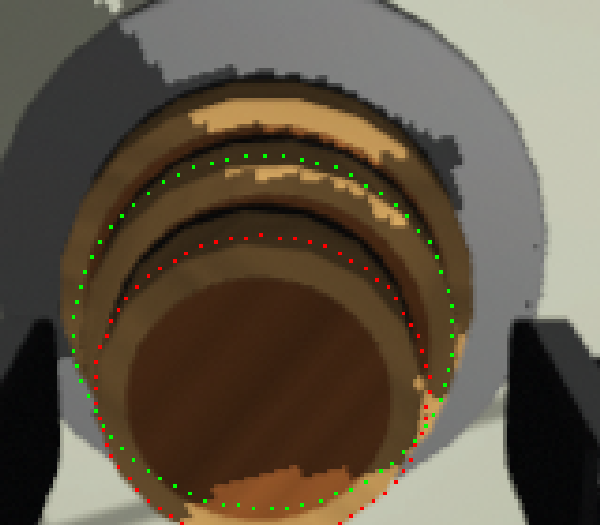

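View pics/s15c.png

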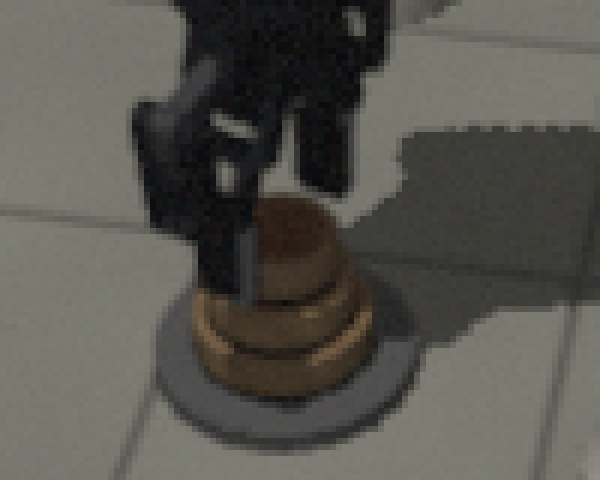

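```bash
python3 - <<'E'
from h import *
o=st(); c=wrist('w16.png'); print(ray(c,249.3,243.5,.064))
crop('w16.png',180,140,340,280,'w16c.png')
E
```

```text
t 13.8 eef [0.6267 0.1047 0.0813] w 0.701 f [-0.1 -0.9 -0. ]
[0.6248174  0.10263913 0.064     ]
```

View pics/w16c.png

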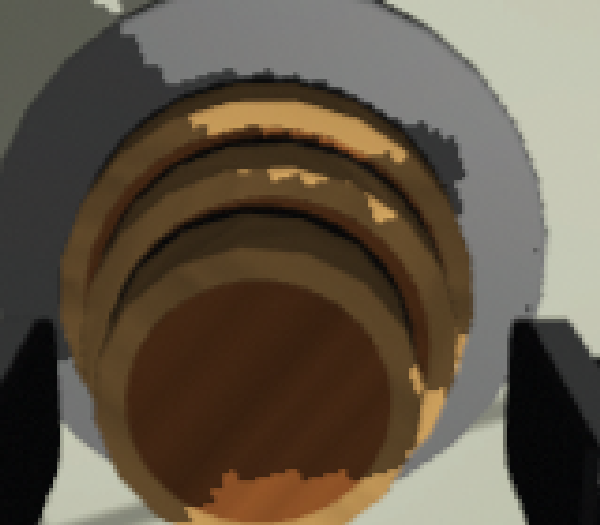

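move_arm(steps=[0.4,-0.2,-0.2,0,0,0,0,0.4,0,0,-0.7,0,0,0,0.4,0,0,0,0,0,0,0.4,0,0,0,0,0,0,0.4,0,0,0,0,0,0])

```text
t: 14.35
eef_pos: [0.624, 0.1026, 0.0729]
tool_rot: [-0.0, 0.155, 0.988, -0.0]
contact_force: [0.1, 0.0, 0.6]
gripper_width: 0.702
```

move_arm(steps=[-0.4,0,0,0,0,0,0,-0.4,0,0,0,0,0,0,-0.4,0,0,0,0,0,0,-0.4,0,0,0,0,0,0,-0.4,0,0,0,0,0,0])

```text
t: 14.85
eef_pos: [0.6243, 0.1027, 0.0733]
tool_rot: [0.0, 0.155, 0.988, 0.0]
contact_force: [-0.7, 0.1, 1.8]
gripper_width: 0.505
```

```bash
python3 - <<'E'
from h import *
o=st(); c=wrist('w17.png'); 
crop('w17.png',180,140,340,280,'w17c.png')
E
```

```text
t 14.85 eef [0.6243 0.1027 0.0733] w 0.505 f [-0.7  0.1  1.8]
```

View pics/w17c.png

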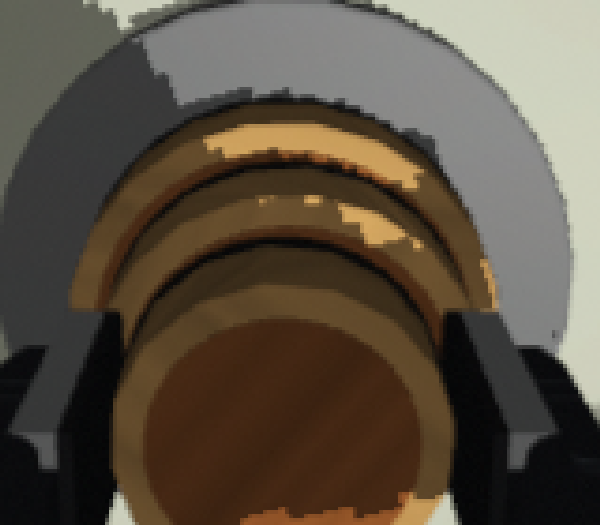

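move_arm(steps=[-0.4,0,0,1,0,0,0,-0.4,0,0,2,0,0,0,-0.4,0,0,4,0,0,0,-0.4,0,0,4,0,0,0,-0.4,-1.2,-2,1,0,0,0,-0.4,-2.2,-3.8,0,0,0,0,-0.4,-2.2,-3.8,0,0,0,0,-0.4,-2.2,-3.8,0,0,0,0])

```text
t: 15.7
eef_pos: [0.5448, -0.0326, 0.1936]
tool_rot: [0.0, 0.155, 0.988, 0.0]
contact_force: [0.7, 0.0, -0.2]
gripper_width: 0.503
```

move_arm(steps=[-0.4,-2.2,-3.8,0,0,0,0,-0.4,-2.2,-3.8,0,0,0,0,-0.4,-2.2,-3.8,0,0,0,0,-0.4,-1.2,-1.8,0,0,0,0,-0.4,0,0,0,0,0,0,-0.4,0,0,0,0,0,0,-0.4,0,0,0,0,0,0])

```text
t: 16.4
eef_pos: [0.4687, -0.1622, 0.1932]
tool_rot: [0.0, 0.154, 0.988, 0.0]
contact_force: [-0.1, 0.6, -0.0]
gripper_width: 0.502
```

```bash
python3 - <<'E'
from h import *
for i in range(4): cams.read_camera('top')
o=st(); c=wrist('w18.png'); print(o['tool_rot'])
b=fitjar(c,'small'); print('jar',np.round(b,4))
over(c,'o18.png',[(b[1],b[2],.078,.022),(b[1],b[2],.078,.012)],(160,100,350,280),'o18c.png')
E
```

```text
t 16.6 eef [ 0.4685 -0.1625  0.193 ] w 0.501 f [ 0.9  0.4 -0.1]
[-6.30948185e-05  1.53897195e-01  9.88086863e-01  2.86677713e-05]
jar [44.9521  0.4705 -0.1645]
```

View pics/o18c.png

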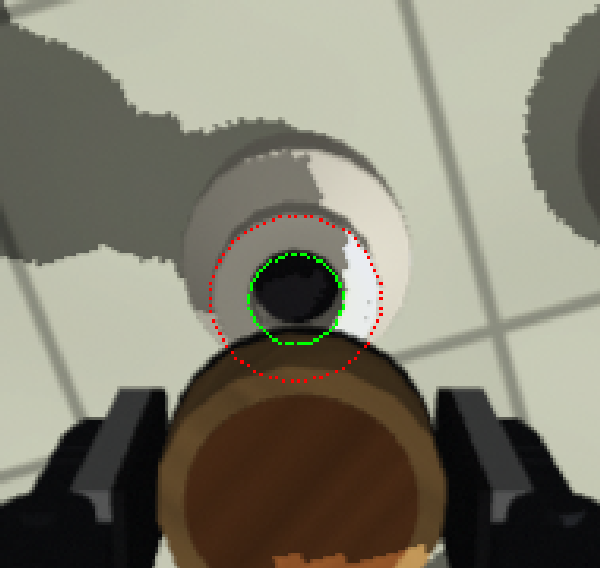

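```bash
python3 - <<'E'
from h import *
o=st(); c=wrist('w19.png'); crop('w19.png',190,200,320,320,'w19c.png',640)
p=o['eef_pos']; z=p[2]-.0093
for dx,dy in [(0,0)]:
  over(c,'o19.png',[(p[0]+dx,p[1]+dy,z,.022)],(190,200,320,320),'o19c.png',640)
E
```

```text
t 16.65 eef [ 0.4683 -0.1627  0.193 ] w 0.502 f [ 0.1  0.7 -0.2]
```

View pics/o19c.png

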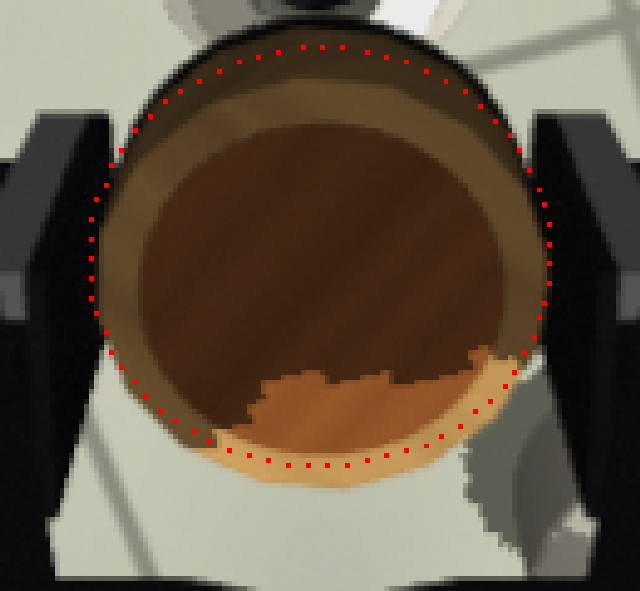

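move_arm(steps=[-0.4,0,0,-3,0,0,0,-0.4,0,0,-3,0,0,0,-0.4,0,0,-1.5,0,0,0,-0.4,0,0,-0.8,0,0,0,-0.4,0,0,0,0,0,0,-0.4,0,0,0,0,0,0,-0.4,0,0,0,0,0,0,-0.4,0,0,0,0,0,0])

```text
t: 17.5
eef_pos: [0.4686, -0.1635, 0.1109]
tool_rot: [0.001, 0.155, 0.988, 0.0]
contact_force: [0.3, 0.5, -0.3]
gripper_width: 0.503
```

```bash
python3 - <<'E'
from h import *
o=st(); c=wrist('w20.png'); x,y=.4703,-.164
over(c,'o20.png',[(x,y,.078,.022),(x,y,.096,.022),(x,y,.044,.034)],(160,120,350,300),'o20c.png')
s=dict(save('side','s20.png')); over(s,'so20.png',[(.4705,-.163,.078,.022)],(260,130,350,210),'so20c.png')
E
```

```text
t 17.5 eef [ 0.4686 -0.1635  0.1109] w 0.503 f [ 0.3  0.5 -0.3]
```

View pics/o20c.png

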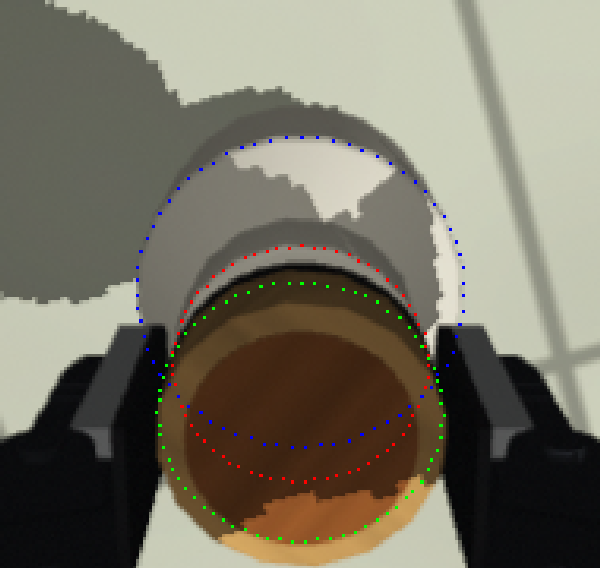

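View pics/so20c.png

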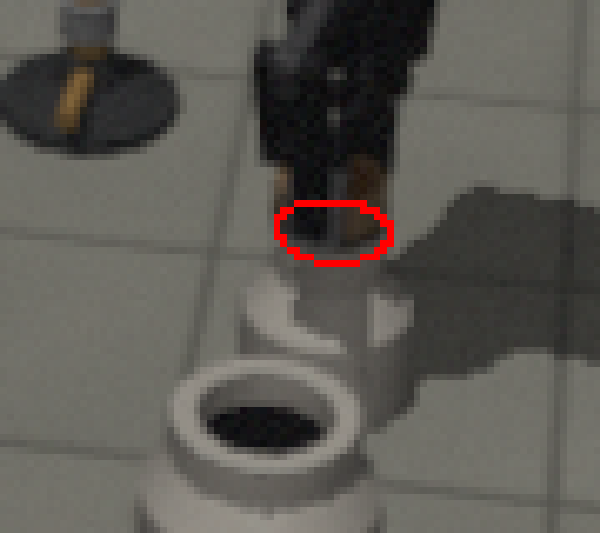

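move_arm(steps=[-0.4,0,0,-0.3,0,0,0,-0.4,0,0,-0.2,0,0,0,-0.4,0,0,0,0,0,0,-0.4,0,0,0,0,0,0,-0.4,0,0,0,0,0,0])

```text
t: 18.1
eef_pos: [0.468, -0.1633, 0.1052]
tool_rot: [0.0, 0.155, 0.988, 0.0]
contact_force: [-1.2, 0.2, 5.8]
gripper_width: 0.5
```

move_arm(steps=[-0.4,0,0,-0.1,0,0,0,-0.4,0,0,0,0,0,0,-0.4,0,0,0,0,0,0])

```text
t: 18.4
eef_pos: [0.4683, -0.1634, 0.1051]
tool_rot: [0.0, 0.155, 0.988, 0.0]
contact_force: [-4.7, 2.4, 17.1]
gripper_width: 0.503
```

Contact at the predicted height; relax and open.

move_arm(steps=[-0.4,0,0,0.2,0,0,0,0.1,0,0,0,0,0,0,0.3,0,0,0,0,0,0,0.5,0,0,0,0,0,0,0.5,0,0,0,0,0,0,0.5,0,0,2,0,0,0,0.5,0,0,4,0,0,0,0.5,0,0,4,0,0,0])

```text
t: 19.2
eef_pos: [0.4672, -0.1634, 0.2066]
tool_rot: [-0.001, 0.155, 0.988, -0.0]
contact_force: [1.2, 0.2, 0.3]
gripper_width: 0.747
```

move_arm(steps=[0.5,0,0,1.5,0,0,0,0.6,0,0,0,0,0,0,0.6,0,0,0,0,0,0,0.6,0,0,0,0,0,0])

```text
t: 19.6
eef_pos: [0.4671, -0.1631, 0.2198]
tool_rot: [-0.001, 0.155, 0.988, -0.0]
contact_force: [-0.2, 0.6, -0.7]
gripper_width: 0.806
```

```bash
python3 - <<'E'
from h import *
for i in range(3): cams.read_camera('top')
o=st(); c=wrist('w21.png'); x,y=.4705,-.1638
over(c,'o21.png',[(x,y,.096,.022),(x,y,.078,.022),(x,y,.044,.034)],(180,110,330,250),'o21c.png')
s=dict(save('side','s21.png')); over(s,'so21.png',[(.4705,-.163,.096,.022)],(260,130,350,210),'so21c.png')
E
```

```text
t 19.75 eef [ 0.4673 -0.1633  0.22  ] w 0.8 f [-0.6 -0.8  0.2]
```

View pics/o21c.png

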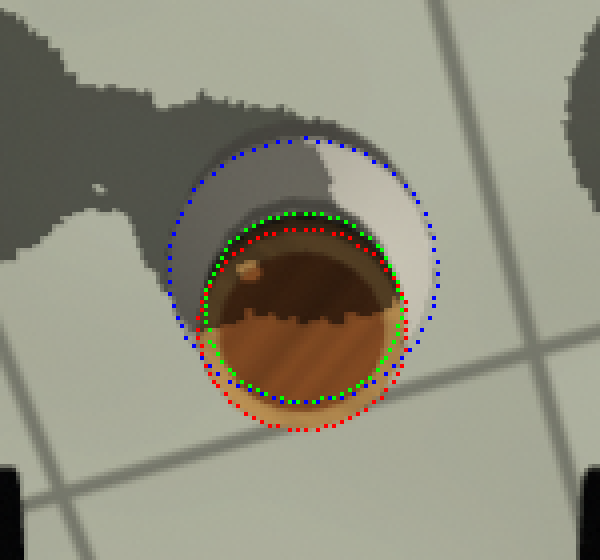

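View pics/so21c.png

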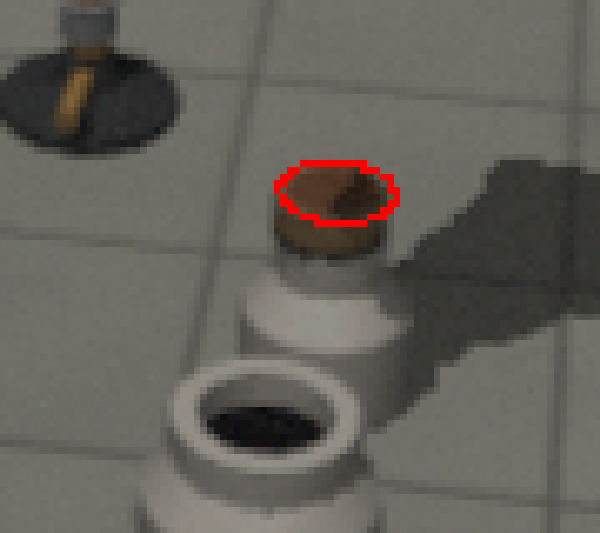

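move_arm(steps=[0.8,2.2,3.8,0,0,0,0,0.8,2.2,3.8,0,0,0,0,0.8,2.2,3.8,0,0,0,0,0.8,2.2,3.8,0,0,0,0,0.8,2.2,3.8,0,0,0,0,0.8,2.2,3.8,0,0,0,0,0.8,2.2,3.8,0,0,0,0,0.8,0.4,0,-3,0,0,0])

```text
t: 20.65
eef_pos: [0.6303, 0.1113, 0.1934]
tool_rot: [0.004, 0.15, 0.989, 0.003]
contact_force: [-0.7, 0.6, -1.0]
gripper_width: 0.9
```

move_arm(steps=[0.8,0,0,0,0,0,0,0.8,0,0,0,0,0,0,0.8,0,0,0,0,0,0,0.8,0,0,0,0,0,0])

```text
t: 21.05
eef_pos: [0.6264, 0.1016, 0.1923]
tool_rot: [0.001, 0.156, 0.988, 0.0]
contact_force: [-0.9, 0.0, -0.6]
gripper_width: 0.9
```

```bash
python3 - <<'E'
from h import *
for i in range(3): cams.read_camera('top')
o=st(); c=wrist('w22.png'); x,y=.626,.1023
over(c,'o22.png',[(x,y,.046,.028),(x,y,.028,.034),(x,y,.010,.05)],(170,100,340,260),'o22c.png',640)
for r in models.place_of('wrist','lid_medium_mid')[:1]: print(r, ray(c,r['position'][1],r['position'][0],.037))
E
```

```text
t 21.2 eef [0.6262 0.1022 0.192 ] w 0.898 f [ 0.4 -0.5 -0.4]
{'position': [181.1, 255.0], 'score': 0.74} [0.62777307 0.1021529  0.037     ]
```

View pics/o22c.png

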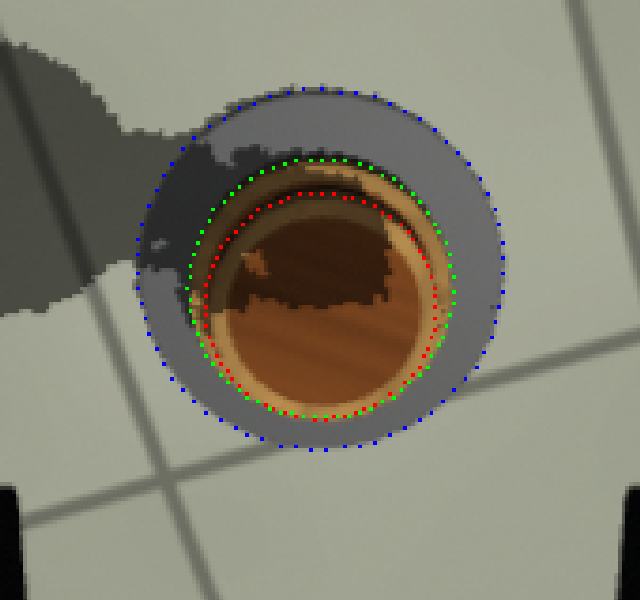

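move_arm(steps=[0.8,0.05,0.05,-4,0,0,0,0.8,0,0,-4,0,0,0,0.8,0,0,-3,0,0,0,0.8,0,0,-1.8,0,0,0,0.8,0,0,0,0,0,0,0.8,0,0,0,0,0,0,0.8,0,0,0,0,0,0,0.8,0,0,0,0,0,0])

```text
t: 22.1
eef_pos: [0.6275, 0.1033, 0.0646]
tool_rot: [0.001, 0.155, 0.988, 0.001]
contact_force: [0.8, -0.3, 0.6]
gripper_width: 0.899
```

```bash
python3 - <<'E'
from h import *
o=st(); c=wrist('w23.png'); x,y=.6268,.1027
over(c,'o23.png',[(x,y,.046,.028),(x,y,.028,.034),(x,y,.010,.05)],(150,100,370,300),'o23c.png',640)
E
```

```text
t 22.1 eef [0.6275 0.1033 0.0646] w 0.899 f [ 0.8 -0.3  0.6]
```

View pics/o23c.png

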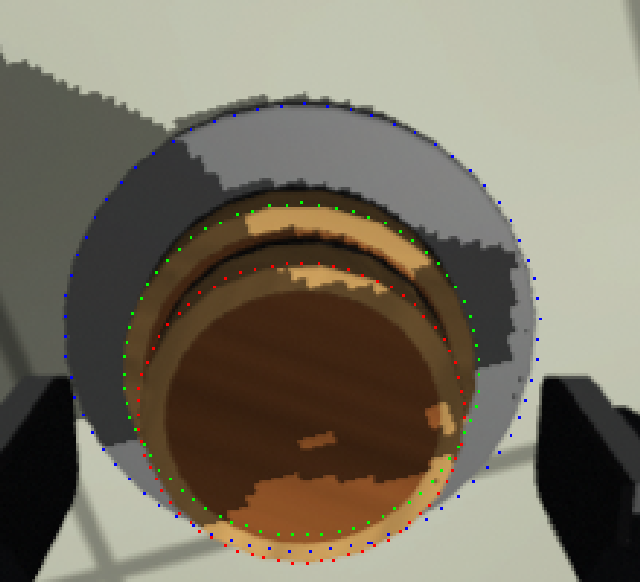

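move_arm(steps=[0.8,-0.1,-0.1,-0.5,0,0,0,0.8,0,0,-0.55,0,0,0,0.8,0,0,0,0,0,0,0.8,0,0,0,0,0,0,0.8,0,0,0,0,0,0])

```text
t: 22.65
eef_pos: [0.6255, 0.1021, 0.0525]
tool_rot: [-0.0, 0.155, 0.988, -0.0]
contact_force: [0.5, -0.4, -0.5]
gripper_width: 0.894
```

move_arm(steps=[0,0,0,0,0,0,0,0,0,0,0,0,0,0,0,0,0,0,0,0,0,0,0,0,0,0,0,0,0,0,0,0,0,0,0])

```text
t: 23.15
eef_pos: [0.6257, 0.1021, 0.0529]
tool_rot: [0.0, 0.155, 0.988, 0.0]
contact_force: [-1.3, -1.1, 5.3]
gripper_width: 0.64
```

```bash
python3 - <<'E'
from h import *
o=st(); c=wrist('w24.png'); p=o['eef_pos']; x,y=p[:2]
over(c,'o24.png',[(x,y,.046,.028),(x,y,.028,.034),(x,y,.010,.05)],(150,100,370,300),'o24c.png',640)
E
```

```text
t 23.15 eef [0.6257 0.1021 0.0529] w 0.64 f [-1.3 -1.1  5.3]
```

View pics/o24c.png

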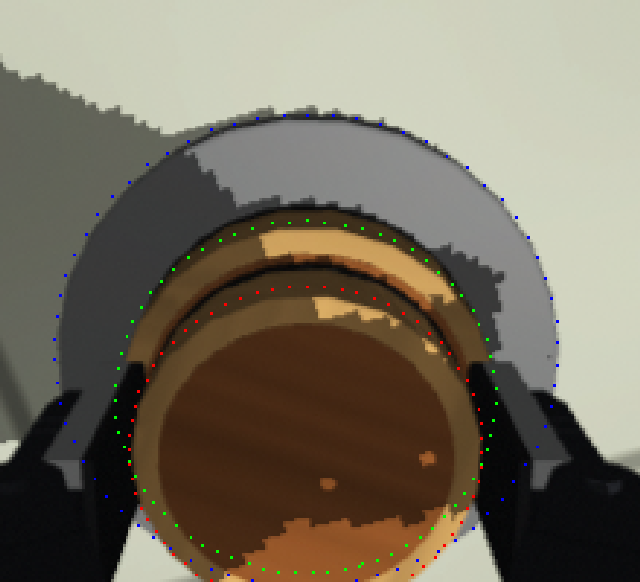

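move_arm(steps=[0,0,0,1,0,0,0,0,0,0,2,0,0,0,0,0,0,4,0,0,0,0,0,0,4,0,0,0,0,-2,1,2.5,0,0,0,0,-3.6,1.7,0,0,0,0,0,-3.6,1.7,0,0,0,0,0,-3.6,1.7,0,0,0,0])

```text
t: 24.0
eef_pos: [0.496, 0.1635, 0.188]
tool_rot: [0.0, 0.155, 0.988, 0.0]
contact_force: [0.5, 0.4, 0.1]
gripper_width: 0.641
```

move_arm(steps=[0,-3.5,1.6,0,0,0,0,0,0,0,0,0,0,0,0,0,0,0,0,0,0,0,0,0,0,0,0,0,0,0,0,0,0,0,0,0,0,0,0,0,0,0])

```text
t: 24.6
eef_pos: [0.4632, 0.1785, 0.1875]
tool_rot: [0.0, 0.156, 0.988, -0.0]
contact_force: [-0.4, -0.5, -1.7]
gripper_width: 0.646
```

```bash
python3 - <<'E'
from h import *
for i in range(2): cams.read_camera('top')
o=st(); c=wrist('w25.png'); p=o['eef_pos']; print(o['tool_rot'])
b=fitjar(c,'medium'); print('jar',np.round(b,4))
over(c,'o25.png',[(b[1],b[2],.084,.028),(b[1],b[2],.084,.018),(p[0],p[1],p[2]-.0069,.028),(b[1],b[2],.05,.039)],(150,80,370,300),'o25c.png',600)
E
```

```text
t 24.7 eef [0.4629 0.1787 0.1874] w 0.645 f [ 0.1 -0.6 -0.5]
[ 2.62534129e-05  1.55326326e-01  9.87863202e-01 -1.60606943e-04]
jar [43.9447  0.4495  0.184 ]
```

View pics/o25c.png

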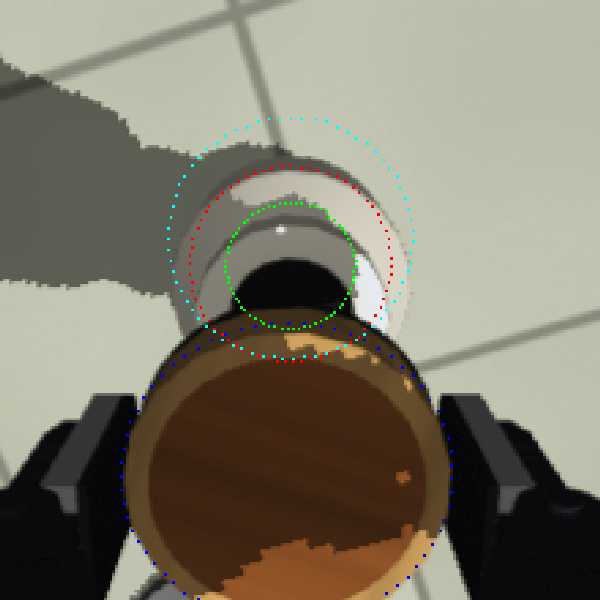

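```bash
python3 - <<'E'
from h import *
o=st(); c=wrist('w26.png'); x,y=.4645,.1785
over(c,'o26.png',[(x,y,.084,.028),(x,y,.084,.018),(x,y,.05,.039)],(150,80,370,300),'o26c.png',600)
E
```

```text
t 24.75 eef [0.4628 0.1788 0.1874] w 0.641 f [-0.   1.4 -0.3]
```

View pics/o26c.png

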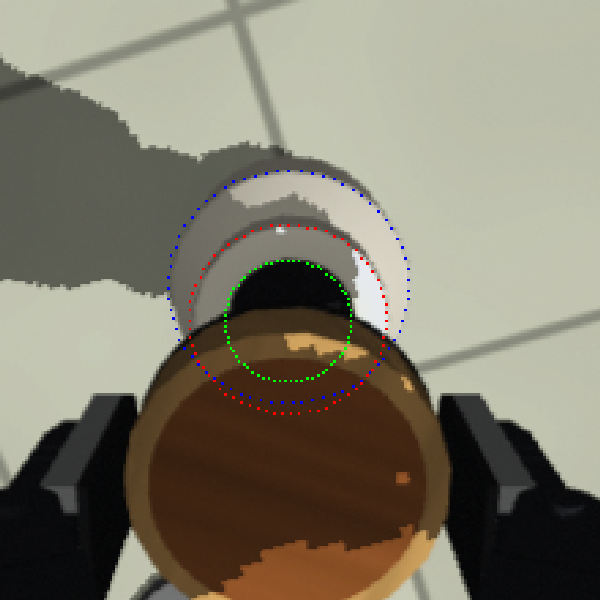

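move_arm(steps=[0,0.03,0,-3,0,0,0,0,0,0,-2.5,0,0,0,0,0,0,-1.3,0,0,0,0,0,0,-0.5,0,0,0,0,0,0,0,0,0,0,0,0,0,0,0,0,0,0,0,0,0,0,0,0])

```text
t: 25.5
eef_pos: [0.4635, 0.1794, 0.1155]
tool_rot: [0.001, 0.155, 0.988, 0.001]
contact_force: [-0.1, -0.0, -0.1]
gripper_width: 0.641
```

move_arm(steps=[0,0,0,-0.3,0,0,0,0,0,0,0,0,0,0,0,0,0,0,0,0,0,0,0,0,0,0,0,0])

```text
t: 25.9
eef_pos: [0.4628, 0.1792, 0.1116]
tool_rot: [0.0, 0.155, 0.988, 0.0]
contact_force: [-0.3, 1.0, -1.2]
gripper_width: 0.643
```

```bash
python3 - <<'E'
from h import *
o=st(); c=wrist('w27.png'); x,y=.4645,.1785
over(c,'o27.png',[(x,y,.084,.028),(x,y,o['eef_pos'][2]-.0069,.028),(x,y,.05,.039)],(150,80,370,300),'o27c.png',600)
E
```

```text
t 25.9 eef [0.4628 0.1792 0.1116] w 0.643 f [-0.3  1.  -1.2]
```

View pics/o27c.png

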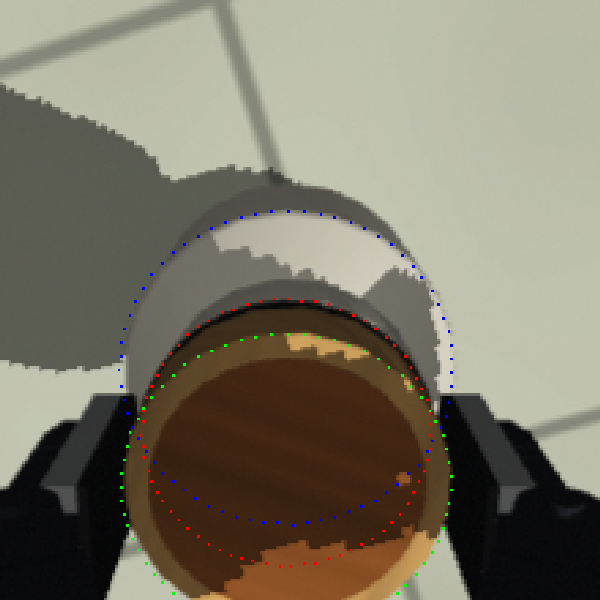

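Aligned within about a millimetre. Lower to contact.

move_arm(steps=[0,0,0,-0.2,0,0,0,0,0,0,0,0,0,0,0,0,0,0,0,0,0,0,0,0,0,0,0,0])

```text
t: 26.35
eef_pos: [0.4628, 0.1791, 0.1095]
tool_rot: [-0.0, 0.155, 0.988, -0.0]
contact_force: [-0.1, 0.7, -1.0]
gripper_width: 0.643
```

move_arm(steps=[0,0,0,-0.1,0,0,0,0,0,0,0,0,0,0,0,0,0,0,0,0,0])

```text
t: 26.65
eef_pos: [0.4629, 0.1792, 0.1088]
tool_rot: [0.0, 0.155, 0.988, 0.0]
contact_force: [-1.3, -0.4, 5.2]
gripper_width: 0.643
```

move_arm(steps=[0.3,0,0,0,0,0,0,0.5,0,0,0,0,0,0,0.7,0,0,0,0,0,0,0.8,0,0,0,0,0,0,0.8,0,0,0,0,0,0,0.8,0,0,2,0,0,0,0.9,0,0,4,0,0,0,1,0,0,4,0,0,0])

```text
t: 27.45
eef_pos: [0.4622, 0.1787, 0.2092]
tool_rot: [-0.001, 0.155, 0.988, -0.001]
contact_force: [0.2, 1.0, -0.5]
gripper_width: 1.0
```

move_arm(steps=[1,0,0,1,0,0,0,1,0,0,0,0,0,0,1,0,0,0,0,0,0,1,0,0,0,0,0,0])

```text
t: 27.85
eef_pos: [0.4618, 0.1787, 0.2169]
tool_rot: [-0.001, 0.155, 0.988, -0.001]
contact_force: [0.6, 0.4, 0.2]
gripper_width: 1.001
```

```bash
python3 - <<'E'
from h import *
for i in range(3): cams.read_camera('top')
o=st(); c=wrist('w28.png'); x,y=.4645,.1785
over(c,'o28.png',[(x,y,.102,.028),(x,y,.084,.028),(x,y,.05,.039)],(160,90,350,260),'o28c.png',640)
s=dict(save('side','s28.png')); over(s,'so28.png',[(x,y,.102,.028)],(250,210,350,300),'so28c.png')
E
```

```text
t 28.0 eef [0.4622 0.1788 0.2174] w 0.998 f [-1.  -0.  -0.2]
```

View pics/o28c.png

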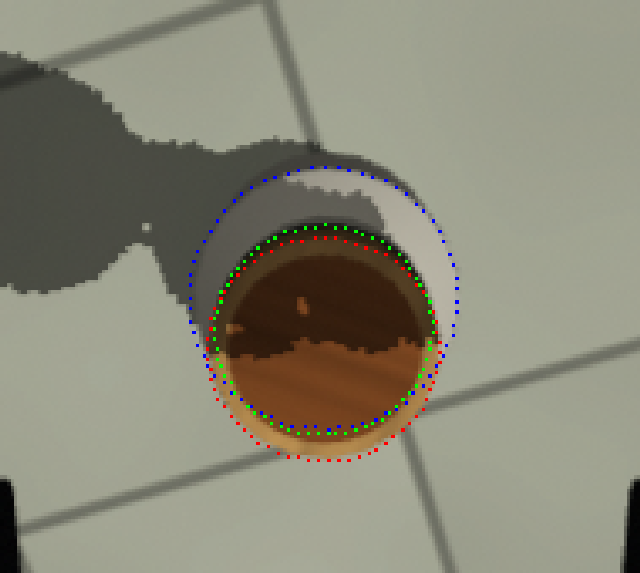

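View pics/so28c.png

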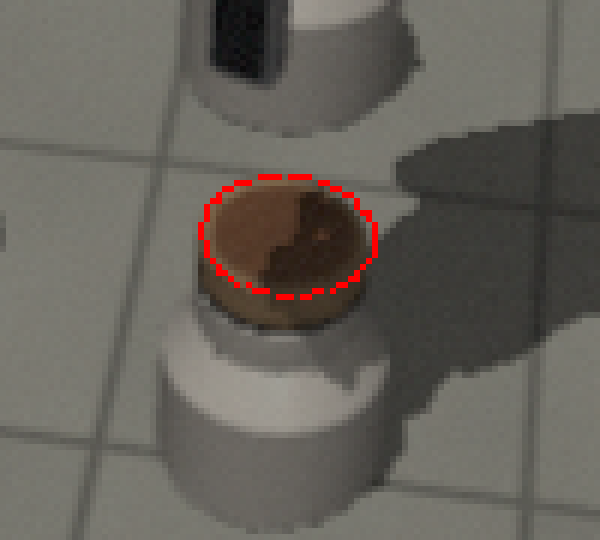

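move_arm(steps=[1,3.3,-1.5,0,0,0,0,1,3.3,-1.5,0,0,0,0,1,3.3,-1.5,0,0,0,0,1,3.3,-1.5,0,0,0,0,1,3.2,-1.6,-2,0,0,0,1,0,0,-2,0,0,0,1,0,0,0,0,0,0,1,0,0,0,0,0,0])

```text
t: 28.9
eef_pos: [0.6261, 0.1034, 0.1781]
tool_rot: [-0.001, 0.155, 0.988, -0.0]
contact_force: [0.6, 0.2, -0.2]
gripper_width: 0.999
```

```bash
python3 - <<'E'
from h import *
for i in range(6): cams.read_camera('top')
o=st(); c=wrist('w29.png'); x,y=.626,.1025
over(c,'o29.png',[(x,y,.028,.034),(x,y,.010,.034),(x,y,.010,.05)],(160,90,350,260),'o29c.png',640)
E
```

```text
t 29.2 eef [0.6269 0.1037 0.1796] w 0.998 f [-0.2  0.2  0.4]
```

View pics/o29c.png

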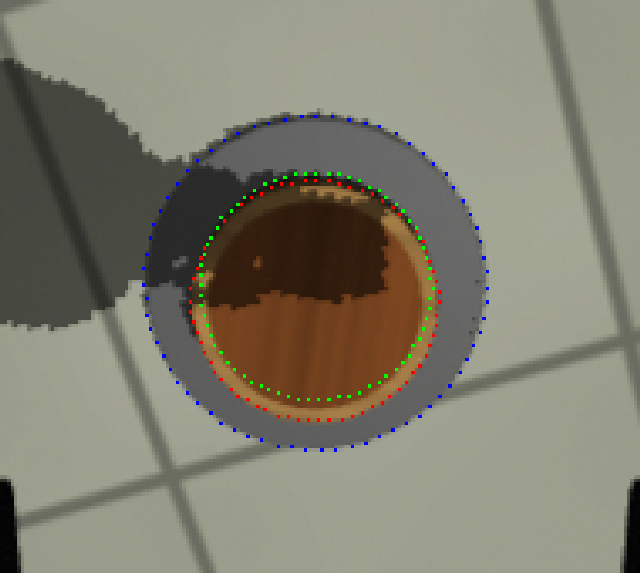

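move_arm(steps=[1,0,-0.1,-4,0,0,0,1,0,0,-4,0,0,0,1,0,0,-3,0,0,0,1,0,0,-1.5,0,0,0,1,0,0,-0.8,0,0,0,1,0,0,0,0,0,0,1,0,0,0,0,0,0,1,0,0,0,0,0,0])

```text
t: 30.05
eef_pos: [0.6279, 0.1023, 0.0471]
tool_rot: [0.001, 0.155, 0.988, 0.001]
contact_force: [-0.2, -0.1, -0.9]
gripper_width: 1.006
```

```bash
python3 - <<'E'
from h import *
for i in range(2): cams.read_camera('top')
o=st(); c=wrist('w30.png'); x,y=.6267,.1028
over(c,'o30.png',[(x,y,.028,.034),(x,y,.010,.05)],(130,100,390,300),'o30c.png',700)
save('side','s30.png'); crop('s30.png',170,180,290,280,'s30c.png')
E
```

```text
t 30.15 eef [0.6275 0.1023 0.0468] w 0.998 f [-0.5  0.1 -0.3]
```

View pics/o30c.png

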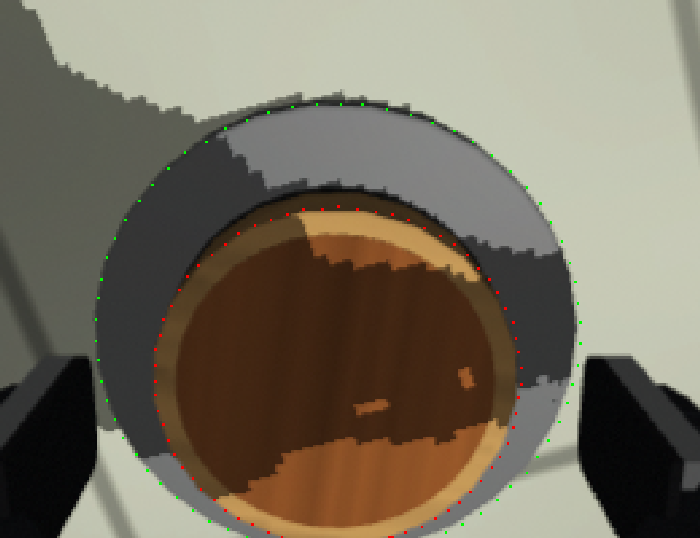

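View pics/s30c.png

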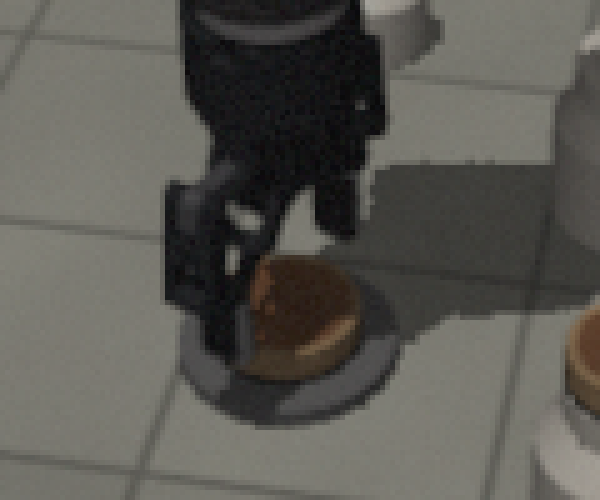

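move_arm(steps=[1,-0.05,0,-0.7,0,0,0,1,0,0,-0.5,0,0,0,1,0,0,0,0,0,0,1,0,0,0,0,0,0,1,0,0,0,0,0,0])

```text
t: 30.75
eef_pos: [0.6263, 0.1021, 0.0335]
tool_rot: [-0.0, 0.155, 0.988, -0.0]
contact_force: [0.1, 0.1, 0.0]
gripper_width: 0.999
```

move_arm(steps=[0.3,0,0,0,0,0,0,0.3,0,0,0,0,0,0,0.3,0,0,0,0,0,0,0.3,0,0,0,0,0,0,0.3,0,0,0,0,0,0])

```text
t: 31.25
eef_pos: [0.6265, 0.1021, 0.0339]
tool_rot: [0.0, 0.155, 0.988, 0.0]
contact_force: [-0.8, -0.5, 5.1]
gripper_width: 0.782
```

```bash
python3 - <<'E'
from h import *
o=st(); c=wrist('w31.png'); x,y,z=o['eef_pos']
over(c,'o31.png',[(x,y,.028,.034),(x,y,.010,.05)],(130,100,390,300),'o31c.png',700)
E
```

```text
t 31.25 eef [0.6265 0.1021 0.0339] w 0.782 f [-0.8 -0.5  5.1]
```

View pics/o31c.png

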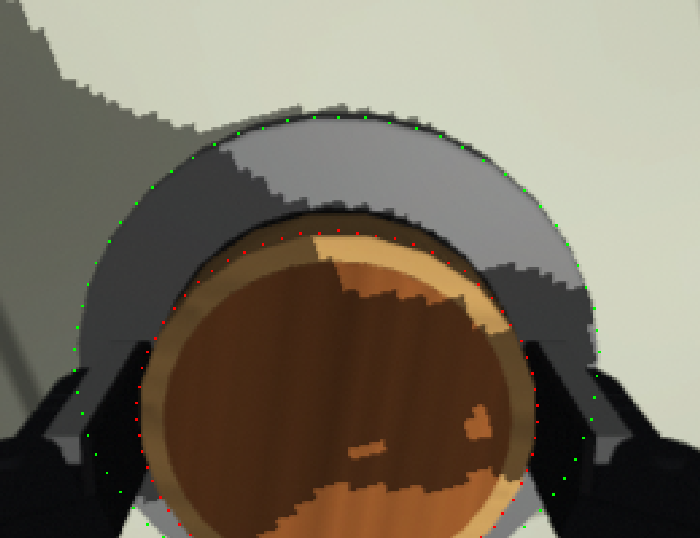

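move_arm(steps=[0.3,0,0,1,0,0,0,0.3,0,0,2,0,0,0,0.3,0,0,4,0,0,0,0.3,0,0,4,0,0,0,0.3,0,0,3,0,0,0,0.3,-1.5,-1.3,2,0,0,0,0.3,-3,-2.6,0,0,0,0,0.3,-3,-2.6,0,0,0,0])

```text
t: 32.1
eef_pos: [0.5508, 0.0368, 0.1945]
tool_rot: [0.001, 0.154, 0.988, 0.0]
contact_force: [-0.1, -0.3, -0.5]
gripper_width: 0.784
```

move_arm(steps=[0.3,-3,-2.6,0,0,0,0,0.3,-3,-2.6,0,0,0,0,0.3,-1,-1.1,0,0,0,0,0.3,0,0,0,0,0,0,0.3,0,0,0,0,0,0,0.3,0,0,0,0,0,0,0.3,0,0,0,0,0,0])

```text
t: 32.8
eef_pos: [0.4823, -0.0248, 0.1935]
tool_rot: [0.0, 0.154, 0.988, -0.0]
contact_force: [-0.1, -0.3, -1.0]
gripper_width: 0.783
```

```bash
python3 - <<'E'
from h import *
for i in range(3): cams.read_camera('top')
o=st(); c=wrist('w32.png'); p=o['eef_pos']; x,y=.4818,-.0263
over(c,'o32.png',[(x,y,.09,.034),(x,y,.09,.024),(p[0],p[1],p[2]-.0059,.034),(x,y,.056,.044)],(130,70,390,290),'o32c.png',700)
E
```

```text
t 32.95 eef [ 0.4817 -0.0253  0.1934] w 0.784 f [-0.5  0.4 -1.9]
```

View pics/o32c.png

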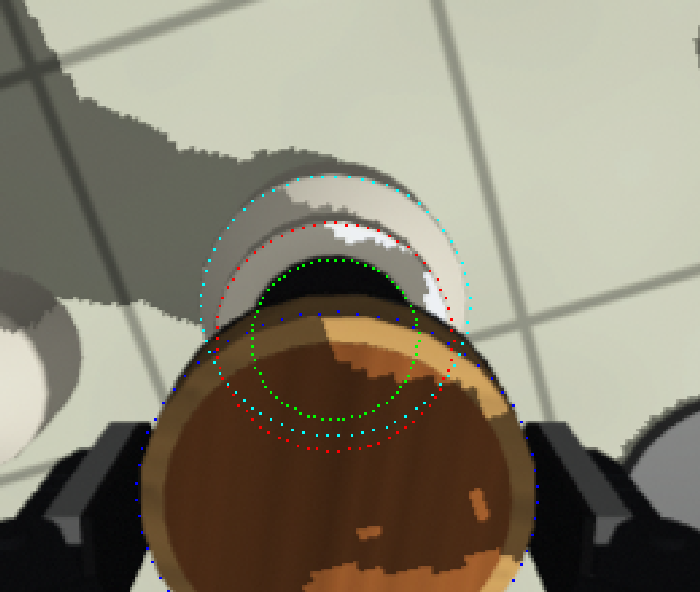

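move_arm(steps=[0.3,-0.05,-0.05,-3,0,0,0,0.3,0,0,-2.5,0,0,0,0.3,0,0,-1.2,0,0,0,0.3,0,0,-0.6,0,0,0,0.3,0,0,0,0,0,0,0.3,0,0,0,0,0,0,0.3,0,0,0,0,0,0,0.3,0,0,0,0,0,0])

```text
t: 33.8
eef_pos: [0.4813, -0.0263, 0.1213]
tool_rot: [0.001, 0.155, 0.988, 0.0]
contact_force: [0.0, -0.2, -2.0]
gripper_width: 0.783
```

```bash
python3 - <<'E'
from h import *
for i in range(3): cams.read_camera('top')
o=st(); c=wrist('w33.png'); p=o['eef_pos']; x,y=.4818,-.0263
over(c,'o33.png',[(x,y,.09,.034),(x,y,p[2]-.0059,.034),(x,y,.056,.044)],(130,70,390,290),'o33c.png',700)
E
```

```text
t 33.95 eef [ 0.481  -0.0263  0.1209] w 0.782 f [ 0.9  0.6 -0.4]
```

View pics/o33c.png

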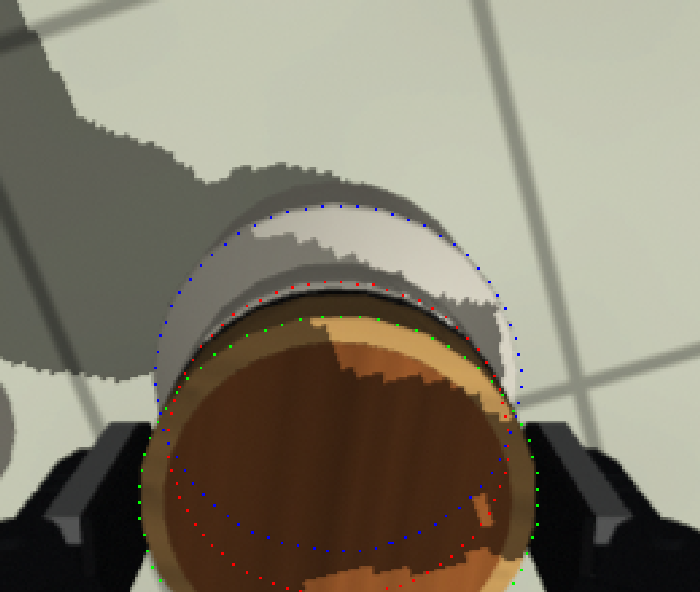

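Well aligned. Lower to contact (expected TCP z ≈ 0.114).

move_arm(steps=[0.3,0,0,-0.3,0,0,0,0.3,0,0,-0.2,0,0,0,0.3,0,0,0,0,0,0,0.3,0,0,0,0,0,0,0.3,0,0,0,0,0,0])

```text
t: 34.5
eef_pos: [0.4808, -0.0264, 0.1155]
tool_rot: [-0.0, 0.155, 0.988, -0.0]
contact_force: [-0.3, 0.8, -0.3]
gripper_width: 0.784
```

move_arm(steps=[0.3,0,0,-0.1,0,0,0,0.3,0,0,0,0,0,0,0.3,0,0,0,0,0,0])

```text
t: 34.8
eef_pos: [0.4808, -0.0263, 0.1145]
tool_rot: [-0.0, 0.155, 0.988, 0.0]
contact_force: [-0.7, 0.1, -1.0]
gripper_width: 0.777
```

move_arm(steps=[0.3,0,0,-0.1,0,0,0,0.3,0,0,0,0,0,0,0.3,0,0,0,0,0,0])

```text
t: 35.1
eef_pos: [0.4809, -0.0264, 0.1138]
tool_rot: [0.0, 0.155, 0.988, 0.0]
contact_force: [-2.0, 0.4, 5.1]
gripper_width: 0.784
```

move_arm(steps=[0.6,0,0,0,0,0,0,0.8,0,0,0,0,0,0,1,0,0,0,0,0,0,1,0,0,0,0,0,0,1,0,0,0,0,0,0,1,0,0,2,0,0,0,1,0,0,4,0,0,0,1,0,0,4,0,0,0])

```text
t: 35.9
eef_pos: [0.4801, -0.0266, 0.2142]
tool_rot: [-0.001, 0.155, 0.988, -0.001]
contact_force: [1.2, -0.3, 0.3]
gripper_width: 0.999
```

move_arm(steps=[1,0,0,4,0,0,0,1,0,2,4,0,0,0,1,0,4,2,0,0,0,1,0,4,2,0,0,0,1,0,0,0,0,0,0,1,0,0,0,0,0,0,1,0,0,0,0,0,0])

```text
t: 36.6
eef_pos: [0.4804, 0.0723, 0.3328]
tool_rot: [-0.001, 0.156, 0.988, -0.001]
contact_force: [-0.2, -0.4, -0.6]
gripper_width: 1.003
```

```bash
python3 - <<'E'
from h import *
for i in range(4): cams.read_camera('top')
o=st(); c=wrist('w34.png'); D=[]
for k in J:
    pass
P={'large':(.4818,-.0263),'medium':(.4645,.1785),'small':(.4705,-.1638),'tiny':(.638,-.137)}
C=[(*P[k],J[k][1]+.018,J[k][2]) for k in P]
over(c,'o34.png',C,(0,0,512,384),'o34c.png',780)
s=dict(save('side','s34.png')); over(s,'so34.png',C,(200,120,350,310),'so34c.png',470)
t=dict(save('top','t34.png')); over(t,'to34.png',C,(160,140,360,270),'to34c.png',780)
print(models.place_of('side','burner_mid')[0]['position'],models.place_of('top','burner_mid')[0]['position'],models.place_of('top','dish_mid')[0]['position'])
E
```

```text
t 36.8 eef [0.4806 0.0725 0.333 ] w 1.002 f [-0.3  0.7  0.2]
[128.3, 272.9] [185.5, 376.2] [194.4, 139.4]
```

View pics/o34c.png

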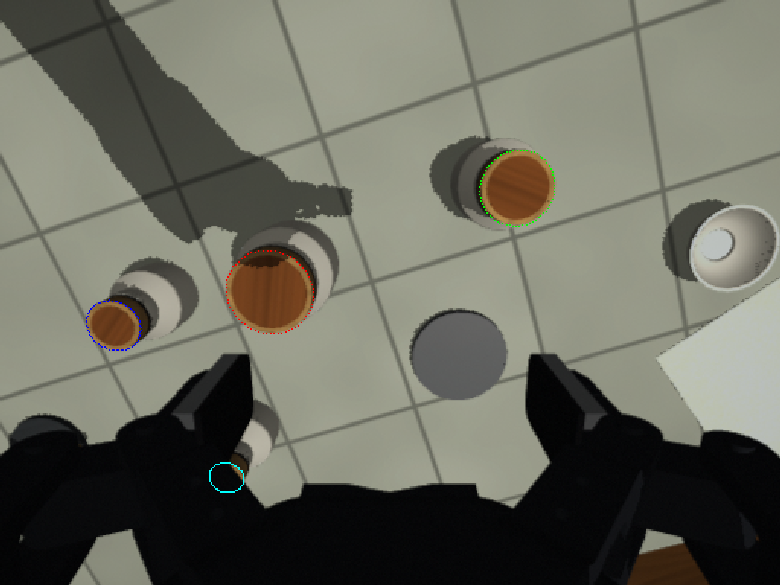

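View pics/so34c.png

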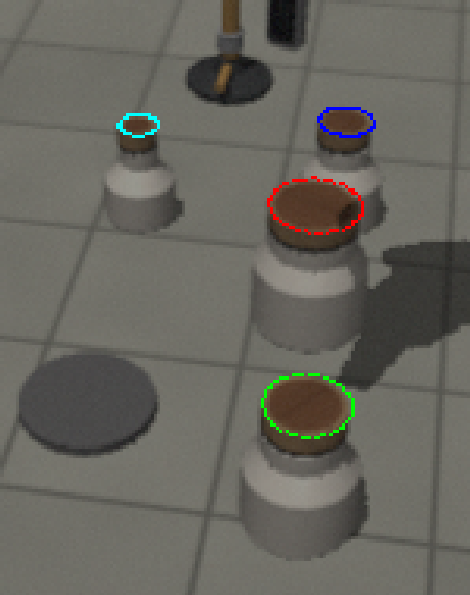

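View pics/to34c.png

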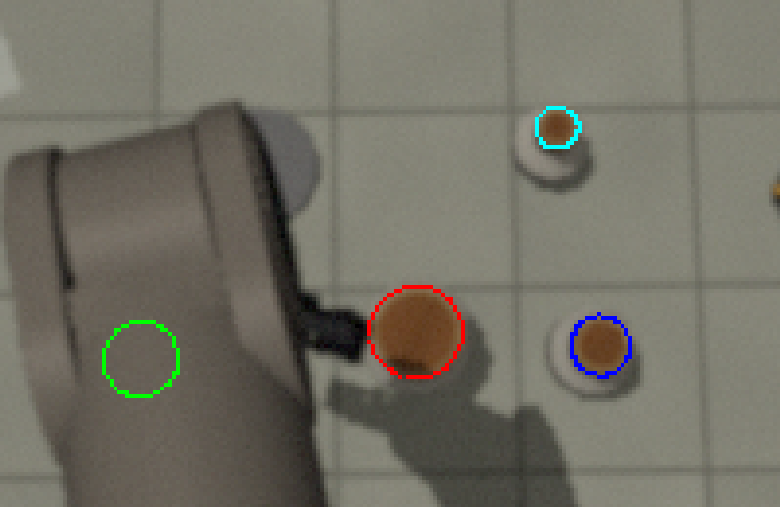

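All four wooden lids sit flat inside their predicted circles in the three views, the jars have not moved, and the arm is clear of everything.

```bash
python3 -c "
from station import order
print(order.hand_in())"
```

```text
the job is handed in; nothing more can be done
None
```

I placed the four lids one at a time, smallest to largest, each on the jar of its own size. I lowered each one until it touched the rim (about 5–17 N), let go, and backed off. The job is handed in at about 37 s of the 112 s allowed; the hand-in gave no verdict.

**Last checks:**
- **Lids:** in the final wrist, side and top pictures, every lid that could be seen lies flat within about 1–2 mm of its jar's measured rim centre. The top view could not see the medium lid, which the arm hid. A finger partly hid the tiny lid in the last wrist picture, but an earlier wrist view showed it centred to about 1 mm.
- **Jars:** all four jars still line up with the positions I first measured.
- **Burner and dish:** they look undisturbed; the networks' positions for them are within about 3 pixels of those at the start.
- **Arm:** it stands clear of everything, with no contact force beyond sensor noise.

**Disagreements:**
- **First grasp:** I took the smallest lid about 5 mm off centre. I saw it before placing and corrected for it.
- **Automatic circle fits:** these failed for the stacked lids and for the tiny and medium jars where something hid them. For those I relied on the other views and on overlays I checked by eye.

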